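# Lock the die block in its cradle and load the dies

## Robot

A 6-joint arm with a two-finger parallel gripper is mounted at the origin on the work surface. World frame = base frame: x ahead of the robot, y to its left, z up, the work surface at z = 0. Lengths are in mm, angles in rad, forces in N, time in s.
With the tool pointing down it reaches from about 350 to 875 mm from the base axis. Payload 4.2 kg.
Tool frame: the origin (TCP) lies on the mounting face of the last link; the fingertips stand 173 mm ahead of it and the grasp point (between the pads) lies grip_point_offset ahead of it (grip_point_offset is the distance from the TCP to the grasp point, in mm); z points along the fingers, y is the line along which they close (so a half turn about z gives the same grasp; the last joint's range is limited). The gripper opens to 85 mm and grips with 20 to 120 N. Pads are 22 mm wide; open, the fingers measure 114 mm over their backs; the gripper's body (76 mm by 85 mm) begins 54 mm behind the grasp point. The pads swing forward as they close: fully open they stand 13 mm farther back than shut.
Start: joints at [1.475, 0.385, 0.008, 0, -1.194, -0.259], TCP at [217.094, 586.063, 404.712] pointing down, gripper open.
Joint ranges: [-3.14, 3.14], [-1.21, 2.06], [-1.07, 1.41], [-3.16, 2.05], [-2.99, -0.16], [-3.1, 3.1]. Speed limits (rad/s): [2.79, 2.79, 3.14, 3.14, 3.14, 3.14].

## Interface

Orientations are given as a unit quaternion [x, y, z, w].
In Python, from bench import read_state, get_image, job_done, recognise, place_of, grip_point_offset gives the robot as it stands. The module is installed in compiled form; this text tells all that it offers.
- The arm moves only by the tool carry_out, never from a script. Its arguments are lists of equal length, an entry for each row: "slide": the shift along the tool's x, y, z in m, a list of three; "roll": the turn about the tool's z in degrees; "claw": the finger opening in m, from 0 to 0.0854. A call has 1 to 8 rows; each row is the pose to reach, as a shift and turn from the pose commanded when the call began, along the tool's axes at that moment; what a row does not reach only later rows make up. A row lasts 1/8 s, in which the tool goes at most 62.5 mm and 10.7 degrees, less where a joint would pass 70% of its speed; a pose out of reach is approached as far as the arm can. A call with a gripper value outside its range is refused whole. The fingers move at their own pace and stop on an object; the grip force is fixed at half the most. Time passes only in rows, so rows that repeat a pose let the fingers close. It gives the time, the measured TCP pose, the force, the opening and the grip force at its end, in the units of the state.
- read_state(): the state, without advancing time (a new reading comes with each control period).
- get_image(name): name is "scene" or "side" or "wrist"; returns a dict with "img" (480x640x3 uint8, red, green, blue), "z_map" (480x640 float32, mm along the optical axis (not along the pixel's ray), 0 where there is no reading), "mtx" (3x3 intrinsics, pixels), "k1" (the pictures are not rectified: a ray, as slopes to the right and down, at radius r is drawn at 1 + k1 r^2 times it, then the intrinsics apply), "world_from_camera" (4x4, takes a point from camera to world coordinates); the wrist camera has in their place "T_tool_cam" (4x4, takes a point from camera to tool coordinates, whose origin is the TCP and whose axes are the flange's). Camera axes: x right, y up, looking along -z (the intrinsics and any distortion apply to the point x, -y, -z); pixel columns grow to the right and rows downward; lengths in mm; the calibration is good to about 2 mm. A picture is of the moment at which its call begins: read the wrist's pose just before it.
- job_done(): hands the job in; it is judged then, once.
Trained networks look in a picture, given as the dict that the camera call returned (one of the last four; its "shot" number tells which), for a name from the list of things; names that differ only in an ending like _2 or _b are one class to them, and where a whole thing is asked for, a point or a joint stands for the part that bears it (a point fixed in the world has none). Each returns a list of dicts, best first, with "conf" (0 to 1); they miss things now and then, are a little off and sometimes report something else, mostly with a low value. They report only what shows in the picture. A call takes as long as a camera call. They do not tell look-alikes from the thing itself.
- recognise(picture, thing): "at" ([column, row] in pixels, amid what is visible of it).
- place_of(picture, thing): "at" ([column, row] in pixels: a listed point, or the origin of a listed thing).
The state is a dict: "clock": time; "joints": joint angles; "joint_vel": joint speeds; "joint_efforts": joint torques, N m; "position": TCP position; "ee_rot": TCP orientation; "contact_force": force on the tool from outside, world axes, zero at the start; "wrist_torque": the same for the moment, N m; "gripper_width": finger opening in mm; "grasp_force": force on a finger pad.
Only numpy, scipy, OpenCV 4.12 (cv2) and the standard library are available. Lean on these libraries where they do the work, as an engineer would, in place of code of your own. Each camera call takes 0.05 s, during which the arm holds its last target. There are 200 camera calls.

## Task

Set the wooden die block down in the green cradle between its guide rails, close to the stop wall, stand the yellow wedge thin end down in the gap between the block and the leaning end wall, let go of it, and tap it down with the maul until the block is hard against the stop wall and the wedge is locked tight. Drop every steel setting die upright into a pocket of the block, one to a pocket, all the way down, and stand the maul back on the middle of its round pad. Leave the bowl, the bottle and the awl tub alone.

Things in the scene. Friction and masses are not known exactly. Their poses are not given: they have to be found in the camera images.
- cradle: Green steel tray fixed to the bench, 84 mm wide (x), 290 mm long (y -150 to +140). Origin at underside, z up; floor at z = 10 mm. Two guide rails along it, inner faces at x = -28 and +28 mm, tops at z = 24 mm, y -135 to +51 mm. Stop wall across the -y end, leaning wall across the +y end; the block lies between, the wedge goes between block and leaning wall. Turned up to 0.2 rad.
- stop (a point): Point on the cradle's stop wall: middle of its inner face (cradle y = -135 mm) at floor level, z = 10 mm. The wall is 70 mm wide, its top at z = 50 mm. The block's -y end must come hard against this face.
- slot (a point): Foot of the cradle's leaning wall: middle of its inner face (cradle y = 72.6 mm) at floor level, z = 10 mm. The face leans outwards (+y) 1 in 5, reaching y = 80.6 mm at its top edge, z = 50 mm; the wall is 70 mm wide. With the block against the stop wall the gap here is 7.6 mm wide at the floor, 15.6 mm at the top edge.
- block: Loose beech die block, 50 mm wide (x), 200 mm long (y), 55 mm high, about 0.4 kg. Origin at the centre of its underside, z up. Five round pockets in a row along y in its top, 38 mm apart, 33 mm bore, 13 mm deep. It lies upright, its y roughly along the cradle's y (either end may face the wedge), fits with 3 mm clearance to each guide rail and slides along the tray.
- wedge: Loose yellow steel wedge, thin end down, 75 mm high, 30 mm wide (x, grasp across it), 0.25 kg. Origin: centre of its 10 mm thick toe, z up. Flat face y = -5 mm, goes against the block; sloping face y = +5 mm at the toe, leaning out 1 in 5 to the flat top, goes against the leaning wall (x and y as the cradle's). See wedge_top for how it locks. It starts in the caddy.
- wedge_top (a point): Centre of the wedge's flat top, 75 mm above the toe, where to tap. Locked, it is about 92 to 102 mm above the bench, the toe at y = 70 mm in the cradle; each mm of play left at the stop wall keeps it 5 mm higher. Friction holds the wedge where it is driven; its own weight does not lock it. Taps of 15 to 20 N lock it: it is tight when more of them no longer sink it.
- caddy: Fixed dark wooden holder 60 x 46 mm, 42 mm high, with one pocket (36 x 20 mm, floor at 8 mm) in which the wedge stands at the start, its top 83 mm above the bench. Origin at the underside, below the wedge's origin.
- maul: Loose maul standing on its head: white plastic head 52 mm across, 60 mm high, striking face underneath; upright wooden handle 28 mm across from z = 60 to 150 mm. Origin at the centre of the striking face, z up. About 0.5 kg. Held upright by the handle, it taps with the underside of the head.
- pad: Flat black rubber disc 90 mm across, 1 mm thick, let into the bench (what stands on it is at bench height): the maul's place. Origin at its centre.
- die0: Loose steel setting die, an upright plain cylinder 30 mm across and 26 mm high with a brass band, 0.14 kg. Origin at the centre of its underside, z up. 3 to 5 of the five dies are present. Seated in a pocket it stands 13 mm out of the block.
- die1: Setting die like die0 (30 mm across, 26 mm high, origin under its centre); may be absent.
- die2: Setting die like die0 (30 mm across, 26 mm high, origin under its centre); may be absent.
- die3: Setting die like die0 (30 mm across, 26 mm high, origin under its centre); may be absent.
- die4: Setting die like die0 (30 mm across, 26 mm high, origin under its centre); may be absent.
- pocket0 (a point): Centre of the floor of pocket 0 of the block (42 mm above its underside, 13 mm below its top, y = -76 mm in the block), where a seated die's origin comes.
- pocket1 (a point): Centre of the floor of pocket 1 of the block (42 mm above its underside, 13 mm below its top, y = -38 mm in the block), where a seated die's origin comes.
- pocket2 (a point): Centre of the floor of pocket 2 of the block (42 mm above its underside, 13 mm below its top, y = 0 mm in the block), where a seated die's origin comes.
- pocket3 (a point): Centre of the floor of pocket 3 of the block (42 mm above its underside, 13 mm below its top, y = 38 mm in the block), where a seated die's origin comes.
- pocket4 (a point): Centre of the floor of pocket 4 of the block (42 mm above its underside, 13 mm below its top, y = 76 mm in the block), where a seated die's origin comes.
- dye_bottle: Bystander: amber bottle 50 mm across, 100 mm high, origin under its centre. Leave alone.
- rivet_bowl: Bystander: steel bowl 100 mm across, 45 mm high, origin under its centre. Leave alone.
- awl_tub: Bystander: white tub 88 mm across, with awls standing in it up to 140 mm high, origin under its centre. Leave alone.
Not all that is in view belongs to the job. Leave any purple look-alike of the die2 alone. What is shaped like the die3 but turquoise is not meant.

How it is judged:
By the outcome, as a careful person would: the job done as asked, in the order asked, and still so for the second after the job is handed in, with the robot touching nothing.
Of die0, die1, die2, die3, die4 only 3 to 5 are there at a start; the rules pass over those that are not, and their reading is None.
At some moment in a run one of die0, die1, die2, die3, die4 may be knocked a few centimetres aside while the robot is not near it.
It also fails if it takes over 210 s, if anything falls off the work surface, if the arm or the gripper's body presses on something with over 40 N, if the wrist force passes 120 N, or if a joint passes its speed limit or range.

## Working session

There is one attempt and no reset: what is moved stays moved. The work goes in short steps, Python scripts to look and compute and a tool call to move; the robot and the scene stay as the last step left them, time stands still between calls to the robot, and variables do not carry over. Pictures are saved under pics/ and viewed, at most 14 in all, crops included, and the job is handed in when it is done.

Besides the shell and the picture viewer there is one more tool, called as name(argument=value, ...), one argument or row to a line, values as JSON. carry_out: Moves the arm, as the interface text tells. Its arguments: {"type":"object","properties":{"slide":{"type":"array"},"roll":{"type":"array"},"claw":{"type":"array"}},"required":["slide","roll","claw"]}

```bash
mkdir -p pics; cat > h.py <<'E'
import numpy as np, cv2
from bench import *
from scipy.spatial.transform import Rotation as R
def T_tool():
    s=read_state(); T=np.eye(4); T[:3,:3]=R.from_quat(s["ee_rot"]).as_matrix(); T[:3,3]=s["position"]; return T
def shot(n):
    T=T_tool(); p=get_image(n); p["W"]=p["world_from_camera"] if n!="wrist" else T@p["T_tool_cam"]; return p
def ray(p,uv):
    m=p["mtx"]; d=np.array([(uv[0]-m[0,2])/m[0,0],(uv[1]-m[1,2])/m[1,1]]); r=d.copy()
    for _ in range(20): r=d/(1+p["k1"]*(r@r))
    return p["W"][:3,:3]@np.array([r[0],-r[1],-1.]), p["W"][:3,3]
def at_z(p,uv,z):
    d,o=ray(p,uv); return o+d*(z-o[2])/d[2]
def at_depth(p,uv):
    d,o=ray(p,uv); u,v=int(round(uv[0])),int(round(uv[1])); w=p["z_map"][max(0,v-1):v+2,max(0,u-1):u+2]; w=w[w>0]
    return o+d*np.median(w) if w.size else np.full(3,np.nan)
def cloud(p):
    h,w=p["z_map"].shape; vv,uu=np.mgrid[:h,:w]; m=p["mtx"]
    dx=(uu-m[0,2])/m[0,0]; dy=(vv-m[1,2])/m[1,1]; rx,ry=dx.copy(),dy.copy()
    for _ in range(20):
        f=1+p["k1"]*(rx*rx+ry*ry); rx,ry=dx/f,dy/f
    z=p["z_map"]; c=np.stack([rx*z,-ry*z,-z],-1)@p["W"][:3,:3].T+p["W"][:3,3]; c[z<=0]=np.nan; return c
def save(p,n): cv2.imwrite(f"pics/{n}.png",p["img"][:,:,::-1])
E
python3 - <<'E'
from h import *
s=read_state(); print(s["ee_rot"],grip_point_offset if not callable(grip_point_offset) else grip_point_offset(), s["contact_force"])
print(np.round(T_tool(),3))
for n in("scene","side","wrist"):
    p=shot(n); save(p,n+"0"); print(n,np.round(p["W"],2).tolist(),p["mtx"].tolist(),p["k1"])
    if n=="wrist":continue
    for t,z in [("cradle",0),("stop",10),("slot",10),("block",0),("wedge",8),("wedge_top",83),("caddy",0),("maul",0),("pad",0),("dye_bottle",0),("rivet_bowl",0),("awl_tub",0),("die0",0),("pocket0",42),("pocket4",42)]:
        for r in place_of(p,t)[:6]:
            if r["conf"]>.2: print(t,round(r["conf"],2),np.round(r["at"]),np.round(at_z(p,r["at"],z)))
E
```

```text
[ 9.84288798e-01 -1.76562438e-01 -1.48732569e-04  1.11587070e-03] 154.70000000000002 [-0.20575894 -0.71519971 -0.46732181]
[[ 9.38000e-01 -3.48000e-01 -1.00000e-03  2.17017e+02]
 [-3.48000e-01 -9.38000e-01 -2.00000e-03  5.85868e+02]
 [ 0.00000e+00  2.00000e-03 -1.00000e+00  4.03606e+02]
 [ 0.00000e+00  0.00000e+00  0.00000e+00  1.00000e+00]]
scene [[0.0, -0.69, 0.72, 1394.13], [1.0, 0.01, 0.01, 34.46], [-0.01, 0.72, 0.69, 910.61], [0.0, 0.0, 0.0, 1.0]] [[466.8342983790456, 0.0, 329.5655063039843], [0.0, 466.8342983790456, 238.87607640700762], [0.0, 0.0, 1.0]] -0.06402122307395251
cradle 0.77 [319. 290.] [636.   0.   0.]
stop 0.92 [262. 288.] [ 636. -143.   10.]
slot 0.72 [343. 289.] [640.  61.  10.]
slot 0.22 [454. 259.] [541. 359.  10.]
block 0.73 [319. 230.] [412.  -2.   0.]
wedge 0.5 [176. 261.] [ 540. -385.    8.]
wedge_top 0.66 [175. 244.] [ 549. -368.   83.]
caddy 0.62 [175. 264.] [ 544. -389.    0.]
maul 0.97 [230. 246.] [ 474. -250.    0.]
pad 0.85 [224. 247.] [ 480. -267.    0.]
dye_bottle 0.67 [209. 333.] [ 763. -257.    0.]
rivet_bowl 0.58 [447. 324.] [742. 305.   0.]
awl_
[... 2047 characters left out ...]
0 0.48 [400. 348.] [326. 228.   0.]
pocket0 0.94 [367. 280.] [422.  95.  42.]
pocket0 0.75 [367. 237.] [442. -33.  42.]
pocket0 0.7 [371. 226.] [437. -70.  42.]
pocket0 0.68 [368. 251.] [431.   9.  42.]
pocket0 0.63 [364. 267.] [433.  60.  42.]
pocket4 0.94 [367. 280.] [422.  95.  42.]
pocket4 0.75 [367. 237.] [442. -33.  42.]
pocket4 0.7 [371. 226.] [437. -70.  42.]
pocket4 0.68 [368. 251.] [431.   9.  42.]
pocket4 0.63 [364. 267.] [433.  60.  42.]
wrist [[-0.35, 0.9, 0.25, 280.44], [-0.94, -0.33, -0.09, 563.74], [0.0, -0.27, 0.96, 374.05], [0.0, 0.0, 0.0, 1.0]] [[367.75151976368784, 0.0, 314.2990415203685], [0.0, 367.75151976368784, 235.7929121987584], [0.0, 0.0, 1.0]] -0.05907034619851726
```

View pics/scene0.png

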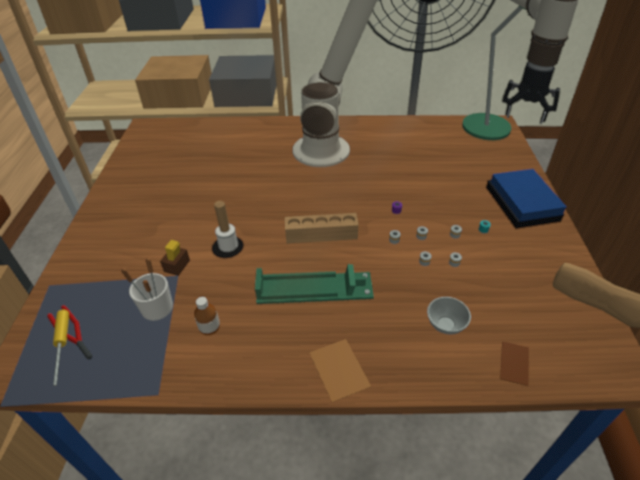

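View pics/side0.png

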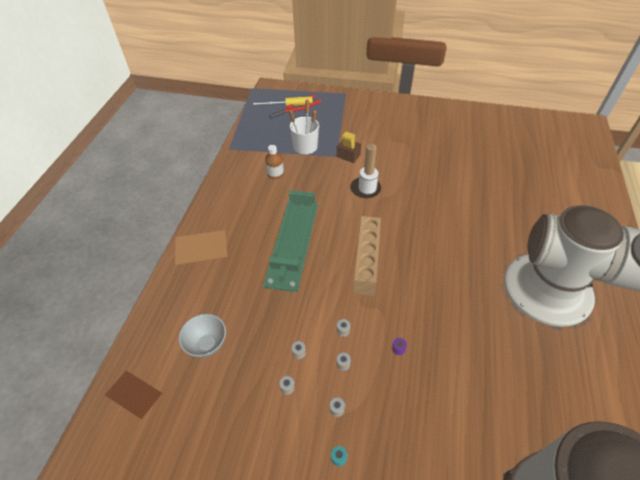

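The pictures show all five steel dies (scene pixels (395,236), (422,231), (456,230), (425,258), (456,259)), with the purple one at (397,208) and the turquoise one at (485,226). The cradle has its stop at the left (260,285) and the slot at the right (350,283). The block is at (320,228), the maul at (227,240) and the wedge in its caddy at (175,257).

```bash
cat >> h.py <<'E'
def rect(c,m):
    q=c[m].astype(np.float32)[:,:2]; r=cv2.minAreaRect(q); b=cv2.boxPoints(r)
    e=[b[1]-b[0],b[2]-b[1]]; e=max(e,key=np.linalg.norm); a=np.arctan2(-e[0],e[1]); a=(a+np.pi/2)%np.pi-np.pi/2
    return np.round(np.mean(b,0),1),np.round(r[1],1),round(float(a),4),len(q)
E
python3 - <<'E'
from h import *
for n in("scene","side"):
    p=shot(n); c=cloud(p); x,y,z=c[...,0],c[...,1],c[...,2]
    print(n,"bench",np.nanmedian(z[(abs(x-540)<30)&(abs(y)<80)]))
    m=(abs(x-435)<60)&(abs(y)<150)&(abs(z-55)<4); print("block",rect(c,m),np.median(z[m]))
    m=(abs(x-640)<80)&(abs(y)<190)&(abs(z-22)<5); print("rails",rect(c,m))
    im=p["img"].astype(int); g=(im[...,1]>im[...,0]+15)&(im[...,1]>im[...,2])&(abs(x-640)<80)&(abs(y)<190)
    print("green",rect(c,g),rect(c,g&(z<30)))
    for k,m in {"stopw":g&(z>35)&(y<-60),"leanw":g&(z>35)&(y>0)}.items(): print(k,c[m].mean(0),np.nanmin(c[m],0),np.nanmax(c[m],0),rect(c,m&(z>44)))
    for nm,x0,y0,zl in [("maul",475,-255,100),("head",475,-255,56),("wedge",545,-375,70),("caddy",545,-380,36)]:
        m=(abs(x-x0)<60)&(abs(y-y0)<60)&(z>zl)&(z<(66 if nm=="head" else 48 if nm=="caddy" else 200)); print(nm,rect(c,m),np.median(c[m],0))
E
```

```text
scene bench 1.0243535291440367Traceback (most recent call last):
  File "<stdin>", line 5, in <module>
  File "h.py", line 25, in rect
    q=c[m].astype(np.float32)[:,:2]; r=cv2.minAreaRect(q); b=cv2.boxPoints(r)
                                       ~~~~~~~~~~~~~~~^^^
cv2.error: OpenCV(4.12.0) /io/opencv/modules/imgproc/src/convhull.cpp:143: error: (-215:Assertion failed) total >= 0 && (depth == CV_32F || depth == CV_32S) in function 'convexHull'
```

```bash
sed -i 's/^    q=c\[m\]/    m=m\&np.isfinite(c[...,2])\n    if m.sum()<4: return None\n    q=c[m]/' h.py
python3 - <<'E'
from h import *
for n in("scene","side"):
    p=shot(n); c=cloud(p); x,y,z=c[...,0],c[...,1],c[...,2]
    m=(abs(x-435)<60)&(abs(y)<150); print(n,np.nanpercentile(z[m],[5,50,90,95,98]),np.isnan(c[...,2]).mean())
    for uv in ([(319,240),(313,221),(319,287),(227,230)] if n=="scene" else [(363,286),(368,250),(290,235),(368,172)]): print(at_depth(p,uv))
    m=(abs(x-435)<60)&(abs(y)<150)&(abs(z-55)<7); print("block",rect(c,m))
    im=p["img"].astype(int); g=(im[...,1]>im[...,0]+15)&(im[...,1]>im[...,2])&(abs(x-640)<80)&(abs(y)<190)
    print("green",rect(c,g),rect(c,g&(z<30)))
    for k,m in {"stopw":g&(z>30)&(y<-60),"leanw":g&(z>30)&(y>0)}.items(): print(k,c[m].mean(0) if m.any() else 0,rect(c,m&(z>40)))
    for nm,x0,y0,zl in [("maul",475,-255,100),("head",475,-255,56),("wedge",545,-375,70),("caddy",545,-380,36)]:
        m=(abs(x-x0)<60)&(abs(y-y0)<60)&(z>zl)&(z<(66 if nm=="head" else 48 if nm=="caddy" else 200)); print(nm,rect(c,m),np.median(c[m],0))
E
```

```text
scene [-1.13417302  8.57500056 55.24167589 56.69820708 57.72154563] 0.003984375
[457.44228966  -2.42244706   3.56033737]
[433.83067599 -18.08635375  53.74603932]
[6.34432747e+02 4.61554576e-01 1.06215677e+01]
[ 480.03661243 -247.08903287   65.14945585]Traceback (most recent call last):
  File "<stdin>", line 6, in <module>
  File "h.py", line 27, in rect
    q=c[m].astype(np.float32)[:,:2]; r=cv2.minAreaRect(q); b=cv2.boxPoints(r)
                                       ~~~~~~~~~~~~~~~^^^
cv2.error: OpenCV(4.12.0) /io/opencv/modules/imgproc/src/convhull.cpp:143: error: (-215:Assertion failed) total >= 0 && (depth == CV_32F || depth == CV_32S) in function 'convexHull'
```

```bash
sed -i 's/q=c\[m\].astype(np.float32)\[:,:2\]/q=np.ascontiguousarray(c[m][:,:2],dtype=np.float32)/' h.py
python3 - <<'E'
from h import *
for n in("scene","side"):
    p=shot(n); c=cloud(p); x,y,z=c[...,0],c[...,1],c[...,2]
    m=(abs(x-435)<60)&(abs(y)<150)&(abs(z-55)<7); print(n,"block",rect(c,m),np.median(z[m]))
    im=p["img"].astype(int); g=(im[...,1]>im[...,0]+15)&(im[...,1]>im[...,2])&(abs(x-640)<80)&(abs(y)<190)
    print("green",rect(c,g),rect(c,g&(z<30)))
    for k,m in {"stopw":g&(z>30)&(y<-60),"leanw":g&(z>30)&(y>0)}.items(): print(k,c[m].mean(0) if m.any() else 0,rect(c,m&(z>40)))
    for nm,x0,y0,zl in [("maul",475,-255,100),("head",475,-255,56),("wedge",545,-375,70),("caddy",545,-380,36)]:
        m=(abs(x-x0)<60)&(abs(y-y0)<60)&(z>zl)&(z<(66 if nm=="head" else 48 if nm=="caddy" else 200)); print(nm,rect(c,m),np.median(c[m],0))
E
```

```text
scene block (array([434.2,   4.2], dtype=float32), array([ 57.8, 199.2]), 0.0703, 761) 55.017453630381965
green (array([634. , -10.9], dtype=float32), array([ 84.4, 286.5]), 0.05, 3187) (array([634. , -10.4], dtype=float32), array([ 84.4, 285.5]), 0.05, 2803)
stopw [ 646.77003812 -146.41901242   47.57383333] (array([ 641. , -147.6], dtype=float32), array([67.3, 12.5]), -1.53, 123)
leanw [632.92841321  84.63048824  43.39846083] (array([626.3,  87.7], dtype=float32), array([71.5, 33.2]), -1.513, 149)
maul (array([ 475.9, -254. ], dtype=float32), array([24.1, 26. ]), 0.8972, 188) [ 481.47141217 -252.45806697  132.1509946 ]
head (array([ 476.4, -253.5], dtype=float32), array([46.1, 48.8]), 0.3175, 142) [ 482.08539912 -249.58451578   60.75780686]
wedge (array([ 552.4, -376.3], dtype=float32), array([27.2, 31.8]), 1.2652, 132) [ 555.8051925  -374.04881141   82.36722194]
caddy (array([ 549.6, -383.3], dtype=float32), array([52.2, 64.5]), 1.2459, 228) [ 563.53701273 -373.40257135   42.41777239]
side block (array([433.8,   8.2], dtype=float32), array([ 50. , 202.9]), 0.0776, 911) 54.499339257
[... 207 characters left out ...]
53069] (array([ 635.9, -141.1], dtype=float32), array([66.9, 16.1]), -1.469, 138)
leanw [624.21076399  90.12431411  43.24905101] (array([624.2,  96.9], dtype=float32), array([68.5, 41.9]), -1.4876, 193)
maul (array([ 472.7, -249.4], dtype=float32), array([26.6, 27.9]), 0.6884, 201) [ 471.41170562 -242.35612396  132.33782198]
head (array([ 472.6, -245.8], dtype=float32), array([51.3, 46.2]), -1.5555, 131) [ 470.25213777 -240.75687183   59.80227977]
wedge (array([ 551.6, -370.4], dtype=float32), array([26.6, 31.9]), 1.3433, 95) [ 551.68456717 -365.85327198   80.92545071]
caddy (array([ 550.9, -377.5], dtype=float32), array([50.5, 63.5]), 1.3173, 159) [ 544.00678084 -365.63871526   41.29218243]
```

```bash
cat >> h.py <<'E'
def go(x,y,z,yaw):
    """slide (mm) & roll (deg) to TCP xyz with tool y axis at world angle yaw (deg, mod 180)"""
    T=T_tool(); d=T[:3,:3].T@(np.array([x,y,z])-T[:3,3]); a=np.degrees(np.arctan2(T[1,1],T[0,1]))
    r=(a-yaw+90)%180-90; s=read_state()
    print("slide mm",np.round(d,1),"roll",round(r,2),"| pos",np.round(T[:3,3],1),"yaw",round(a,2),"j6",round(s["joints"][5],2),"w",round(s["gripper_width"],1),"gf",round(s["grasp_force"],1),"F",np.round(s["contact_force"],1),"t",round(s["clock"],1))
E
python3 -c "
from h import *
go(530,0,404,-176)"
```

```text
slide mm [497.  440.9   0.7] roll 65.67 | pos [217.1 586.1 404.7] yaw -110.33 j6 -0.26 w 85.1 gf 0.0 F [-0.6 -0.1  1. ] t 1.9
```

carry_out(
  slide=[
    [0.045,0.04,0],
    [0.09,0.08,0],
    [0.135,0.12,0],
    [0.18,0.16,0],
    [0.225,0.2,0],
    [0.27,0.24,0],
    [0.315,0.28,0],
    [0.36,0.32,0],
  ],
  roll=[8,16,24,32,40,48,56,65],
  claw=[0.085,0.085,0.085,0.085,0.085,0.085,0.085,0.085],
)

```text
clock: 2.85
position: [444.0, 159.1, 405.2]
ee_rot: [0.734, -0.679, 0.0, -0.001]
contact_force: [0.3, 0.3, -0.4]
gripper_width: 85.3
grasp_force: 0.0
```

```bash
python3 -c "
from h import *
go(530,0,404,-176)"
```

```text
slide mm [165.3 -73.5   1.2] roll 0.41 | pos [444.  159.1 405.2] yaw -175.59 j6 -0.61 w 85.3 gf 0.0 F [ 0.3  0.3 -0.4] t 2.9
```

carry_out(
  slide=[
    [0.055,-0.025,0],
    [0.11,-0.05,0],
    [0.165,-0.074,0],
    [0.165,-0.074,0],
    [0.165,-0.074,0],
  ],
  roll=[0,0,0.4,0.4,0.4],
  claw=[0.085,0.085,0.085,0.085,0.085],
)

```text
clock: 3.48
position: [530.6, 2.3, 404.5]
ee_rot: [0.733, -0.681, -0.0, 0.0]
contact_force: [-0.3, -0.3, -0.6]
gripper_width: 85.3
grasp_force: 0.0
```

```bash
python3 - <<'E'
from h import *
go(530,0,404,-176)
p=shot("wrist"); save(p,"w1"); c=cloud(p); x,y,z=c[...,0],c[...,1],c[...,2]; np.save("c1",c)
print("bench",np.nanmedian(z[(abs(x-540)<30)&(abs(y)<80)]))
m=(abs(x-435)<60)&(abs(y)<150)&(abs(z-55)<5); print("block",rect(c,m),np.median(z[m]))
im=p["img"].astype(int); g=(im[...,1]>im[...,0]+15)&(im[...,1]>im[...,2])&(abs(x-640)<80)&(abs(y)<190)
print("green",rect(c,g),rect(c,g&(z<30)))
for t,h in [("stop",10),("slot",10),("pocket0",42),("cradle",0),("block",0)]:
    for r in place_of(p,t)[:5]:
        if r["conf"]>.3: print(t,round(r["conf"],2),np.round(r["at"]),np.round(at_z(p,r["at"],h),1))
E
```

```text
slide mm [2.3 0.7 0.5] roll 0.22 | pos [530.6   2.3 404.5] yaw -175.78 j6 -0.24 w 85.3 gf 0.0 F [-0.3 -0.3 -0.6] t 3.5
bench 315.954096416846
block (array([433.7,   7.9], dtype=float32), array([ 51.7, 200.3]), 0.0805, 7055) 55.08097885806933
green (array([624.4,  -7.9], dtype=float32), array([100.6, 289.7]), 0.0839, 25001) (array([632.2,  -7.7], dtype=float32), array([ 87.3, 288.5]), 0.0506, 20969)
stop 0.94 [211.  46.] [ 635.5 -136.3   10. ]
slot 0.74 [217. 262.] [627.8  72.2  10. ]
pocket0 0.88 [421. 135.] [442.1 -71.2  42. ]
pocket0 0.82 [418. 224.] [432.7   8.8  42. ]
pocket0 0.8 [420. 184.] [437.  -28.7  42. ]
pocket0 0.76 [414. 260.] [431.9  44.6  42. ]
pocket0 0.58 [412. 297.] [428.1  82.8  42. ]
cradle 0.95 [218. 189.] [629.4  -3.9   0. ]
block 0.68 [405. 211.] [435.6   5.2   0. ]
block 0.49 [219. 187.] [628.4  -5.4   0. ]
```

View pics/w1.png

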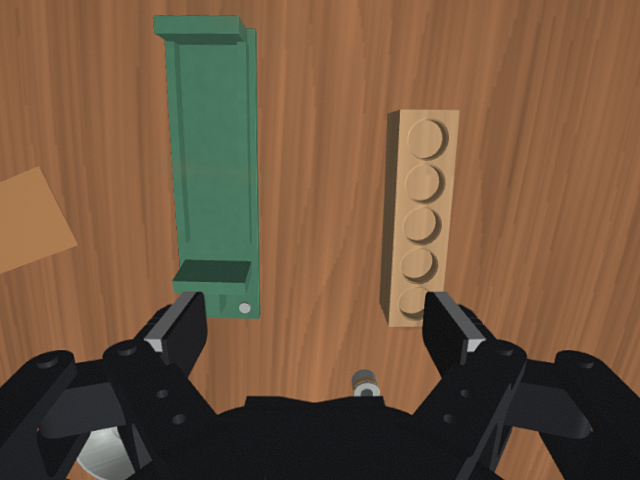

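The wrist view shows the cradle at columns 160–260, with the stop wall at row 30 and the leaning wall at row 270. The block spans columns 388–458, rows 110–325.

```bash
cat > fit.py <<'E'
from h import *
def local(c,o,a):
    d=c[...,:2]-np.array(o); ca,sa=np.cos(a),np.sin(a); return d[...,0]*ca+d[...,1]*sa, -d[...,0]*sa+d[...,1]*ca
E
python3 - <<'E'
from fit import *
c=np.load("c1.npy"); z=c[...,2]
for a in(.042,.05,.058):
    lx,ly=local(c,(631,-3),a); P=lambda q:np.round(np.percentile(q,[.5,2,98,99.5]),1)
    rt=(abs(lx)<42)&(ly>-125)&(ly<40)&(z>20)&(z<28)
    for lo,hi in[(-125,-90),(-50,-20),(10,40)]:
        m=rt&(ly>lo)&(ly<hi); print(a,(lo,hi),"Lrail",P(lx[m&(lx<0)]),"Rrail",P(lx[m&(lx>0)]),m.sum(),"base", P(lx[(abs(lx)<48)&(ly>lo)&(ly<hi)&(z>6)&(z<14)]))
    m=(abs(lx)<33)&(ly<-100)&(z>46)&(z<54); print("stop top y",P(ly[m]),"x",P(lx[(abs(lx)<45)&(ly<-100)&(z>46)&(z<54)]))
    m=(abs(lx)<30)&(ly>55)&(ly<110)
    for h in(15,25,35,45,50): q=m&(abs(z-h)<3); print(h,P(ly[q]) if q.any() else 0)
lx,ly=local(c,(433.7,7.9),.08)
m=(abs(lx)<35)&(abs(ly)<115)&(z>50)&(z<60)
for lo,hi in[(-95,-60),(-20,20),(40,70)]:
    q=m&(ly>lo)&(ly<hi);print("blk",P(lx[q]))
print(P(ly[m]))
E
```

```text
0.042 (-125, -90) Lrail [-35.9 -35.8 -27.4 -27.2] Rrail [27.7 28.1 36.5 36.9] 831 base [-41.6 -40.9  28.6  29.2]
0.042 (-50, -20) Lrail [-36.1 -36.  -28.1 -27.9] Rrail [27.5 27.8 35.9 36.1] 619 base [-42.  -41.1  28.1  28.7]
0.042 (10, 40) Lrail [-36.9 -36.8 -28.9 -28.8] Rrail [26.7 27.  35.4 35.6] 560 base [-42.6 -41.7  27.2  27.6]
stop top y [-149.  -148.5 -134.7 -134.4] x [-34.2 -33.1  34.1  35.3]
15 [59.5 67.4 74.8 78.8]
25 [ 74.2  74.4 106.1 108. ]
35 [ 76.5  76.6 109.2 109.8]
45 [78.3 78.5 94.5 94.7]
50 [79.5 79.8 93.5 94.4]
0.05 (-125, -90) Lrail [-36.7 -36.6 -28.4 -28.2] Rrail [26.9 27.3 35.6 36. ] 830 base [-42.6 -41.7  27.7  28.4]
0.05 (-50, -20) Lrail [-36.4 -36.2 -28.3 -28.1] Rrail [27.2 27.6 35.7 35.9] 611 base [-42.2 -41.4  27.8  28.3]
0.05 (10, 40) Lrail [-36.7 -36.5 -28.6 -28.5] Rrail [27.  27.2 35.4 35.7] 556 base [-42.4 -41.6  27.3  27.8]
stop top y [-148.9 -148.5 -134.7 -134.4] x [-35.3 -34.3  33.   34.2]
15 [59.6 65.8 74.8 78.8]
25 [ 74.2  74.5 106.2 108.1]
35 [ 76.3  76.7 109.4 109.9]
45 [78.4 78.6 94.5 94.7]
50 [79.6 79.8 93.6 94.4]
0.058 (-125, -90) Lrail [-37.5 -37.4 -29.3 -29.1] Rrail [26.1 26.4 34.8 35.1] 840 base [-43.4 -42.5  26.8  27.7]
0.058 (-50, -20) Lrail [-36.6 -36.5 -28.5 -28.3] Rrail [26.9 27.3 35.5 35.7] 615 base [-42.5 -41.7  27.5  28. ]
0.058 (10, 40) Lrail [-36.4 -36.4 -28.4 -28.2] Rrail [27.2 27.4 35.7 35.9] 557 base [-42.3 -41.5  27.5  28. ]
stop top y [-148.9 -148.5 -134.6 -134.4] x [-36.5 -35.5  31.9  33.1]
15 [59.6 66.  74.8 79. ]
25 [ 74.4  74.6 106.3 108.2]
35 [ 76.2  76.7 109.4 109.9]
45 [78.4 78.7 94.5 94.8]
50 [79.5 79.9 93.7 94.4]
blk [-25.1 -24.5  25.1  25.3]
blk [-25.3 -24.7  24.6  24.8]
blk [-25.2 -24.5  24.6  25.2]
[-99.9 -98.4  95.6  98.8]
```

```bash
python3 -c "
from h import *
go(433.6,7.6,194,-175.42)"
```

```text
slide mm [-11.4  96.3 211. ] roll -0.19 | pos [530.4   3.5 405. ] yaw -175.61 j6 -0.24 w 85.1 gf 0.0 F [0.3 0.3 0.2] t 3.8
```

```bash
python3 - <<'E'
from h import *
for i in range(6):
    s=read_state(); print(np.round(s["position"],2),np.round(s["joints"],4),np.round(s["joint_vel"],3)); get_image("side")
E
```

```text
[530.37   3.54 405.  ] [ 0.3127  0.2235 -0.223  -0.     -1.1238 -0.2361] [-0.005  0.003  0.003  0.    -0.     0.001]
[530.42   3.42 404.97] [ 0.3124  0.2237 -0.2229 -0.     -1.1238 -0.2361] [-0.007  0.003  0.002 -0.001  0.     0.   ]
[530.49   3.24 404.93] [ 0.3121  0.2238 -0.2228  0.     -1.1238 -0.236 ] [-0.005  0.004  0.001 -0.    -0.002 -0.001]
[530.53   3.09 404.88] [ 0.3118  0.224  -0.2227  0.     -1.1238 -0.2361] [-0.006  0.002  0.001 -0.001 -0.001  0.001]
[530.59   2.95 404.82] [ 0.3115  0.2241 -0.2227 -0.     -1.1238 -0.236 ] [-0.005  0.003  0.002  0.001  0.    -0.003]
[530.61   2.82 404.77] [ 0.3112  0.2242 -0.2227 -0.     -1.1238 -0.2361] [-0.004  0.002  0.001 -0.002 -0.001 -0.   ]
```

```bash
cat >> h.py <<'E'
import json
def cmd(): return json.load(open("cmd.json"))
def did(dx,dy,dz,roll=0):
    x,y,z,a=cmd(); t=np.radians(a); ty=np.array([np.cos(t),np.sin(t)]); tx=np.array([-ty[1],ty[0]])  # tool x = ty turned +90 (z down)
    v=tx*dx+ty*dy; json.dump([x+v[0],y+v[1],z-dz,a-roll],open("cmd.json","w"))
def go(x,y,z,yaw):
    cx,cy,cz,a=cmd(); t=np.radians(a); ty=np.array([np.cos(t),np.sin(t)]); tx=np.array([-ty[1],ty[0]])
    d=np.array([x-cx,y-cy]); r=(a-yaw+90)%180-90; s=read_state(); T=T_tool()
    print("SLIDE mm",np.round([tx@d,ty@d,cz-z],1),"roll",round(r,2),"| cmd",np.round(cmd(),1),"pos",np.round(s["position"],1),"yaw",round(np.degrees(np.arctan2(T[1,1],T[0,1])),2),"j6",round(s["joints"][5],2),"w",round(s["gripper_width"],1),"gf",round(s["grasp_force"],1),"F",np.round(s["contact_force"],1),"t",round(s["clock"],1))
E
python3 - <<'E'
from h import *
json.dump([217.094,586.063,404.712,-110.34],open("cmd.json","w"))
did(360,320,0,65); did(165,-74,0,.4); go(530,0,404,-176); T=T_tool(); print(np.round(T,3))
go(433.6,7.6,194,-175.42)
E
```

```text
SLIDE mm [2.4 0.8 0.7] roll 0.26 | cmd [ 530.6    2.4  404.7 -175.7] pos [530.6   2.7 404.8] yaw -175.7 j6 -0.24 w 85.3 gf 0.0 F [-0.6  0.5  0.4] t 4.1
[[ 7.50000e-02 -9.97000e-01  0.00000e+00  5.30648e+02]
 [-9.97000e-01 -7.50000e-02  0.00000e+00  2.73000e+00]
 [-0.00000e+00 -0.00000e+00 -1.00000e+00  4.04772e+02]
 [ 0.00000e+00  0.00000e+00  0.00000e+00  1.00000e+00]]
SLIDE mm [-12.3  96.3 210.7] roll -0.32 | cmd [ 530.6    2.4  404.7 -175.7] pos [530.6   2.7 404.8] yaw -175.7 j6 -0.24 w 85.3 gf 0.0 F [-0.6  0.5  0.4] t 4.1
```

carry_out(
  slide=[
    [-0.006,0.048,0],
    [-0.012,0.096,0.02],
    [-0.012,0.096,0.08],
    [-0.012,0.096,0.14],
    [-0.012,0.096,0.19],
    [-0.012,0.096,0.211],
    [-0.012,0.096,0.211],
    [-0.012,0.096,0.211],
  ],
  roll=[-0.3,-0.3,-0.3,-0.3,-0.3,-0.3,-0.3,-0.3],
  claw=[0.085,0.085,0.085,0.085,0.085,0.085,0.085,0.085],
)

```text
clock: 5.08
position: [434.7, 7.5, 194.6]
ee_rot: [0.735, -0.678, 0.0, -0.001]
contact_force: [0.2, 0.7, 0.8]
gripper_width: 85.0
grasp_force: 0.0
```

carry_out(
  slide=[
    [0,0,0],
    [0,0,0],
    [0,0,0],
    [0,0,0],
    [0,0,0],
    [0,0,0],
  ],
  roll=[0,0,0,0,0,0],
  claw=[0.06,0.04,0.04,0.04,0.04,0.04],
)

```text
clock: 5.82
position: [434.2, 7.4, 194.8]
ee_rot: [0.735, -0.678, 0.0, -0.001]
contact_force: [-1.5, 0.6, 7.5]
gripper_width: 49.3
grasp_force: 64.4
```

```bash
python3 - <<'E'
from h import *
did(-12,96,211,-.3)
a=.05; o=np.array([630.6,-3.1]); ly=-33; t=o+ly*np.array([-np.sin(a),np.cos(a)]); print(t)
go(t[0],t[1],205.5,np.degrees(a)-180)
E
```

```text
[632.24931259 -36.05875859]
SLIDE mm [  59.  -194.2  -11.8] roll 1.7 | cmd [ 434.     7.3  193.7 -175.4] pos [434.2   7.4 194.8] yaw -175.42 j6 -0.31 w 49.3 gf 64.4 F [-1.5  0.6  7.5] t 5.8
```

carry_out(
  slide=[
    [0,0,-0.04],
    [0,0,-0.08],
    [0.015,-0.05,-0.08],
    [0.03,-0.1,-0.08],
    [0.045,-0.15,-0.08],
    [0.059,-0.194,-0.08],
    [0.059,-0.194,-0.08],
    [0.059,-0.194,-0.08],
  ],
  roll=[0,0,0.5,1,1.5,1.7,1.7,1.7],
  claw=[0.04,0.04,0.04,0.04,0.04,0.04,0.04,0.04],
)

```text
clock: 6.82
position: [631.0, -36.2, 272.2]
ee_rot: [0.724, -0.69, -0.002, 0.001]
contact_force: [-0.2, 0.6, -4.2]
gripper_width: 49.2
grasp_force: 65.2
```

```bash
python3 - <<'E'
from h import *
from fit import local
did(59,-194,-80,1.7)
go(632.2,-36,205.5,.05*57.2958-180)
p=shot("wrist"); save(p,"w2"); c=cloud(p); z=c[...,2]; go(632.2,-36,205.5,.05*57.2958-180)
P=lambda q:np.round(np.percentile(q,[.5,2,98,99.5]),1) if q.size>5 else None
lx,ly=local(c,(630.6,-3.1),.05); T=T_tool()
m=(abs(lx)<35)&(ly<120)&(ly>-170)&(z>T[2,3]-142-10)&(z<T[2,3]-132)
print("top z",np.median(z[m]),rect(c,m&(ly<0)))
for lo,hi in[(-125,-100),(-90,-60),(-40,-10)]:
    q=m&(ly>lo)&(ly<hi);print("blk x",P(lx[q]))
print("blk y",P(ly[m]))
E
```

```text
SLIDE mm [-0.1 -0.2 68.2] roll -0.0 | cmd [ 632.   -36.1  273.7 -177.1] pos [631.  -36.2 272.2] yaw -177.18 j6 -0.15 w 49.2 gf 65.2 F [-0.2  0.6 -4.2] t 6.8
SLIDE mm [-0.1 -0.2 68.2] roll -0.0 | cmd [ 632.   -36.1  273.7 -177.1] pos [630.9 -36.  272.7] yaw -177.15 j6 -0.15 w 49.1 gf 65.2 F [-0.9 -0.3 -4.7] t 6.9
top z 132.19053603342252 (array([633.9, -73.8], dtype=float32), array([ 69.9, 125.1]), 0.0427, 45439)
blk x [-26.3 -25.9  23.   23.4]
blk x [-26.3 -25.9  23.   23.5]
blk x [-27.4 -26.2  24.8  34. ]
blk y [-132.6 -131.7  -13.5  -11.1]
```

View pics/w2.png

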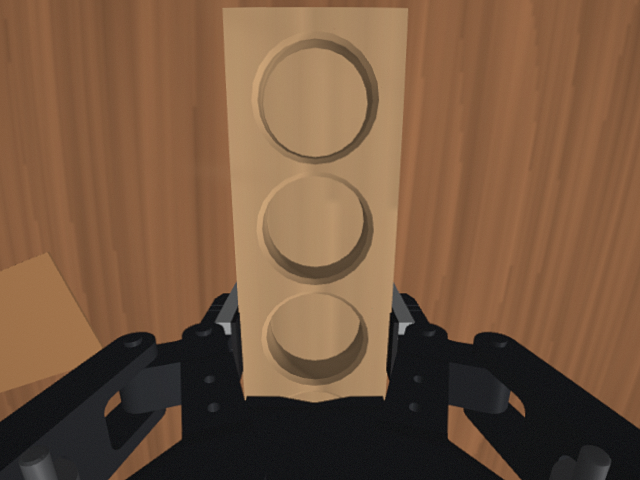

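The wrist view shows the block (columns 225–405) held straight between the fingers, so I lower it.

carry_out(
  slide=[
    [0,0,0.02],
    [0,0,0.04],
    [0,0,0.045],
    [0,0,0.045],
    [0,0,0.045],
    [0,0,0.045],
  ],
  roll=[0,0,0,0,0,0],
  claw=[0.04,0.04,0.04,0.04,0.04,0.04],
)

```text
clock: 7.62
position: [632.3, -36.0, 229.6]
ee_rot: [0.725, -0.689, 0.0, -0.001]
contact_force: [-0.4, -0.3, -3.5]
gripper_width: 49.2
grasp_force: 65.1
```

carry_out(
  slide=[
    [0,0,0.01],
    [0,0,0.018],
    [0,0,0.021],
    [0,0,0.023],
    [0,0,0.023],
    [0,0,0.023],
  ],
  roll=[0,0,0,0,0,0],
  claw=[0.04,0.04,0.04,0.04,0.04,0.04],
)

```text
clock: 8.38
position: [632.3, -36.0, 206.0]
ee_rot: [0.725, -0.689, 0.0, -0.0]
contact_force: [0.7, -0.5, -4.4]
gripper_width: 49.2
grasp_force: 65.1
```

```bash
python3 - <<'E'
from h import *
did(0,0,68)
go(632.2,-36,205.5,.05*57.2958-180)
E
```

```text
SLIDE mm [-0.1 -0.2  0.2] roll -0.0 | cmd [ 632.   -36.1  205.7 -177.1] pos [632.3 -36.  206. ] yaw -177.13 j6 -0.15 w 49.2 gf 65.1 F [ 0.7 -0.5 -4.4] t 8.4
```

carry_out(
  slide=[
    [0,0,0.001],
    [0,0,0.001],
    [0,0,0.002],
    [0,0,0.002],
  ],
  roll=[0,0,0,0],
  claw=[0.04,0.04,0.04,0.04],
)

```text
clock: 8.88
position: [632.2, -36.0, 204.9]
ee_rot: [0.725, -0.689, 0.0, -0.0]
contact_force: [-2.6, 0.6, 3.8]
gripper_width: 49.6
grasp_force: 66.1
```

carry_out(
  slide=[
    [0,0,0],
    [0,0,0],
    [0,0,0],
    [0,0,-0.02],
    [0,0,-0.07],
    [0,0,-0.12],
    [0,0,-0.17],
    [0,0,-0.2],
  ],
  roll=[0,0,0,0,0,0,0,0],
  claw=[0.06,0.085,0.085,0.085,0.085,0.085,0.085,0.085],
)

```text
clock: 9.88
position: [632.3, -36.1, 407.0]
ee_rot: [0.725, -0.689, 0.002, -0.002]
contact_force: [1.2, 0.1, 0.2]
gripper_width: 84.8
grasp_force: 0.0
```

```bash
python3 - <<'E'
from h import *
did(0,0,2); did(0,0,-200)
go(550,-365,370,163)
E
```

```text
SLIDE mm [324.4  98.3  33.7] roll 19.86 | cmd [ 632.   -36.1  403.7 -177.1] pos [632.3 -36.1 407. ] yaw -177.12 j6 -0.15 w 84.8 gf 0.0 F [1.2 0.1 0.2] t 9.9
```

carry_out(
  slide=[
    [0.05,0.015,0],
    [0.105,0.03,0],
    [0.16,0.048,0],
    [0.215,0.065,0.01],
    [0.27,0.082,0.02],
    [0.324,0.098,0.034],
    [0.324,0.098,0.034],
    [0.324,0.098,0.034],
  ],
  roll=[4,8,12,16,20,20,20,20],
  claw=[0.085,0.085,0.085,0.085,0.085,0.085,0.085,0.085],
)

```text
clock: 10.88
position: [550.5, -364.7, 369.5]
ee_rot: [-0.594, 0.805, 0.0, -0.0]
contact_force: [-0.7, 0.3, -1.0]
gripper_width: 85.0
grasp_force: 0.0
```

```bash
python3 - <<'E'
from fit import *
did(324,98,34,20); go(550,-365,370,163)
p=shot("wrist"); save(p,"w3"); c=cloud(p); x,y,z=c[...,0],c[...,1],c[...,2]; np.save("c3",c)
n=(abs(x-551)<50)&(abs(y+375)<55)
print("wtop",rect(c,n&(abs(z-83)<4)),np.median(z[n&(abs(z-83)<4)]))
print("caddy",rect(c,n&(abs(z-42)<4)))
n=(abs(x-474)<50)&(abs(y+252)<50); print("maulh",rect(c,n&(z>144)&(z<156)),np.nanpercentile(z[n],99)); print("head",rect(c,n&(z>56)&(z<64)))
im=p["img"].astype(int); k=(im.sum(2)<90)&(abs(x-480)<70)&(abs(y+260)<70)&(z<8); print("pad",rect(c,k))
for t,h in [("wedge",8),("wedge_top",83),("caddy",0),("maul",0),("pad",0)]:
    for r in place_of(p,t)[:1]: print(t,round(r["conf"],2),np.round(r["at"]),np.round(at_z(p,r["at"],h),1))
E
```

```text
SLIDE mm [ 0.5  0.2 -0.3] roll -0.14 | cmd [ 550.3 -364.6  369.7 -197.1] pos [ 550.5 -364.7  369.5] yaw 162.84 j6 0.04 w 85.0 gf 0.0 F [-0.7  0.3 -1. ] t 10.9
wtop (array([ 551.6, -372. ], dtype=float32), array([23.9, 29.9]), 1.259, 1316) 82.71181278400434
caddy (array([ 549.3, -378.8], dtype=float32), array([46.4, 60. ]), 1.2545, 2515)
maulh None 60.659751424895674
head (array([ 474.7, -260.7], dtype=float32), array([51.8, 34.4]), -1.197, 580)
pad (array([ 480.2, -260.1], dtype=float32), array([86.3, 72.3]), -1.1143, 279)
wedge 0.58 [315. 188.] [ 543.8 -384.     8. ]
wedge_top 0.78 [309. 222.] [ 552.3 -371.7   83. ]
caddy 0.75 [309. 187.] [ 548.8 -384.7    0. ]
maul 0.9 [420. 290.] [ 473.9 -254.3    0. ]
```

View pics/w3.png

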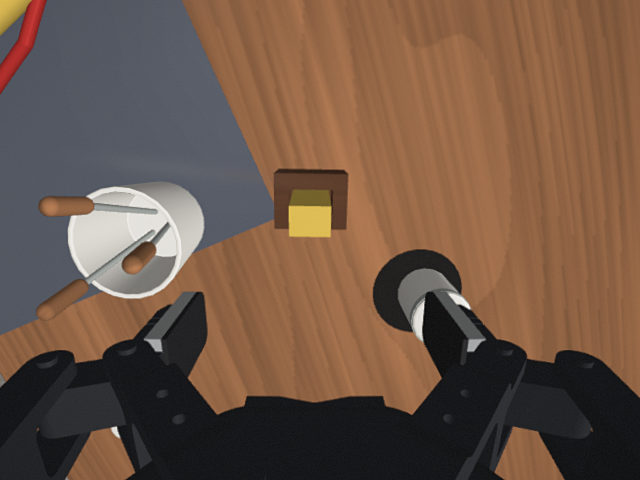

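The wrist view shows the wedge top at (310,220) in the caddy, the maul on its pad at (420,290), and the awl tub at (140,240), which is clear of the fingers.

```bash
python3 - <<'E'
from h import *
go(551.1,-373.4,222,162)
E
```

```text
SLIDE mm [  8.2  -3.3 147.7] roll 0.86 | cmd [ 550.3 -364.6  369.7 -197.1] pos [ 551.  -363.4  370.3] yaw 162.98 j6 0.04 w 84.8 gf 0.0 F [-0.7  0.4  1. ] t 11.2
```

carry_out(
  slide=[
    [0.008,-0.003,0],
    [0.008,-0.003,0.05],
    [0.008,-0.003,0.1],
    [0.008,-0.003,0.13],
    [0.008,-0.003,0.148],
    [0.008,-0.003,0.148],
    [0.008,-0.003,0.148],
    [0.008,-0.003,0.148],
  ],
  roll=[0.9,0.9,0.9,0.9,0.9,0.9,0.9,0.9],
  claw=[0.065,0.065,0.065,0.065,0.065,0.065,0.065,0.065],
)

```text
clock: 12.18
position: [551.5, -373.3, 223.5]
ee_rot: [-0.588, 0.809, -0.001, 0.001]
contact_force: [-0.9, -0.9, -0.4]
gripper_width: 65.0
grasp_force: 0.0
```

carry_out(
  slide=[
    [0,0,0],
    [0,0,0],
    [0,0,0],
    [0,0,0],
    [0,0,0],
    [0,0,0],
  ],
  roll=[0,0,0,0,0,0],
  claw=[0.04,0.02,0.02,0.02,0.02,0.02],
)

```text
clock: 12.92
position: [551.3, -373.2, 222.4]
ee_rot: [-0.588, 0.809, -0.001, 0.0]
contact_force: [-0.3, 0.7, 5.4]
gripper_width: 29.4
grasp_force: 59.8
```

```bash
python3 - <<'E'
from h import *
did(8,-3,148,.9)
go(600,110,380,-177.1)
E
```

```text
SLIDE mm [-474.6  102.9 -158.3] roll -20.94 | cmd [ 550.8 -373.1  221.7 -198. ] pos [ 551.3 -373.2  222.4] yaw 161.99 j6 0.04 w 29.4 gf 59.8 F [-0.3  0.7  5.4] t 12.9
```

carry_out(
  slide=[
    [0,0,-0.05],
    [0,0,-0.11],
    [0,0,-0.158],
    [-0.06,0.013,-0.158],
    [-0.12,0.026,-0.158],
    [-0.18,0.039,-0.158],
    [-0.24,0.052,-0.158],
    [-0.3,0.065,-0.158],
  ],
  roll=[0,0,0,-4,-8,-12,-16,-21],
  claw=[0.02,0.02,0.02,0.02,0.02,0.02,0.02,0.02],
)

```text
clock: 13.92
position: [581.3, -65.7, 377.8]
ee_rot: [0.726, -0.688, -0.002, 0.001]
contact_force: [1.6, -0.8, -2.3]
gripper_width: 29.3
grasp_force: 64.0
```

```bash
python3 - <<'E'
from h import *
did(-300,65,-158,-21)
go(600,110,380,-177.1)
E
```

```text
SLIDE mm [-176.6  -27.2   -0.3] roll 0.06 | cmd [ 581.9  -67.7  379.7 -177. ] pos [581.3 -65.7 377.8] yaw -176.91 j6 -0.11 w 29.3 gf 64.0 F [ 1.6 -0.8 -2.3] t 13.9
```

carry_out(
  slide=[
    [-0.059,-0.009,0],
    [-0.118,-0.018,0],
    [-0.177,-0.027,0],
    [-0.177,-0.027,0],
    [-0.177,-0.027,0],
    [-0.177,-0.027,0],
  ],
  roll=[0,0,0,0,0,0],
  claw=[0.02,0.02,0.02,0.02,0.02,0.02],
)

```text
clock: 14.68
position: [599.6, 109.2, 379.0]
ee_rot: [0.725, -0.689, -0.0, 0.001]
contact_force: [-0.4, -0.5, -2.1]
gripper_width: 29.4
grasp_force: 64.0
```

```bash
python3 - <<'E'
from fit import *
did(-177,-27,0)
p=shot("wrist"); save(p,"w4"); c=cloud(p); z=c[...,2]; np.save("c4",c)
go(600,110,380,-177.1)
P=lambda q:np.round(np.percentile(q,[.5,2,50,98,99.5]),1) if q.size>5 else None
lx,ly=local(c,(630.6,-3.1),.05)
m=(abs(lx)<33)&(ly<75)&(ly>-140)&(z>60)&(z<70)
print("blk y",P(ly[m]),m.sum(),rect(c,m),"x",P(lx[m]),"z",P(z[m]))
for lo,hi in((-100,-60),(-40,0),(20,60)): q=m&(ly>lo)&(ly<hi); print(P(lx[q]))
w=(abs(lx)<38)&(ly>60)&(ly<110)
for h in(35,45,50): q=w&(abs(z-h)<2.5); print(h,P(ly[q]),P(lx[q]))
s=(abs(lx)<33)&(ly<-100)&(z>46)&(z<53); print("stop",P(ly[s]))
# wedge held
im=p["img"].astype(int); yl=(im[...,0]>120)&(im[...,2]<90)&(im[...,1]>90); n=yl&(z>120)
print("wedge px",n.sum()); tz=np.nanpercentile(z[n],50); print(tz,rect(c,n),P(z[n]))
lx2,ly2=local(c,T_tool()[:2,3],.05); print("rel tcp x",P(lx2[n]),"y",P(ly2[n]))
E
```

```text
SLIDE mm [ 0.4 -0.2 -0.3] roll 0.06 | cmd [ 599.7  110.4  379.7 -177. ] pos [599.7 109.1 379.3] yaw -177.14 j6 -0.4 w 29.1 gf 64.0 F [-0.2 -0.2 -2.3] t 14.7
blk y [-44.6 -43.2  12.6  65.7  67.1] 6446 (array([630.7,   7.5], dtype=float32), array([ 50.4, 113.3]), 0.0506, 6446) x [-24.6 -24.6   1.5  24.9  25.5] z [60.8 62.5 65.  66.6 67. ]
None
[-24.6 -24.6   0.3  24.9  25.4]
[-24.6 -24.6   1.6  25.   25.6]
35 [ 76.8  76.9  97.9 109.3 109.9] [-33.9 -31.4  -0.6  31.9  34.2]
45 [78.8 79.1 89.4 93.7 93.7] [-34.5 -33.6   1.7  33.1  34.7]
50 [79.6 80.2 85.9 93.4 93.5] [-34.4 -33.6  -0.4  33.8  34.7]
stop None
wedge px 5090
239.27611189731164 (array([597. , 107.6], dtype=float32), array([118.5,  27.9]), -1.5391, 5090) [166.  187.4 239.3 240.7 241.3]
rel tcp x [-15.1 -14.4   0.2  14.5  14.8] y [-14.9 -13.6  -0.4  11.3  11.8]
```

View pics/w4.png

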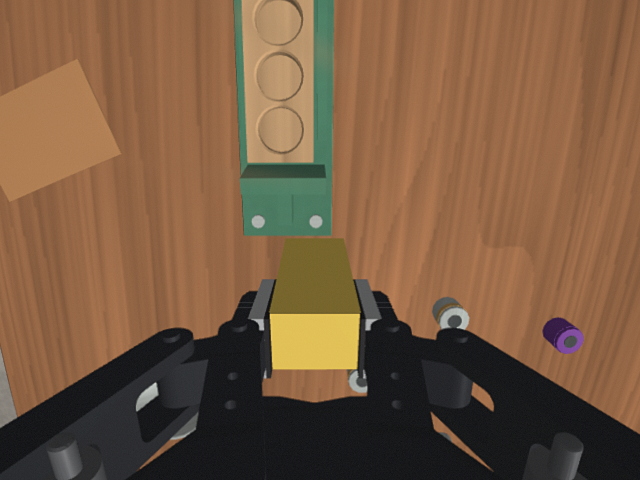

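The view shows the block in the cradle at (280,90), its end at row 162, the leaning wall at row 180, and the wedge held at (315,300).

```bash
python3 - <<'E'
from fit import *
c=np.load("c4.npy"); z=c[...,2]; lx,ly=local(c,(599.7,109.1),.05)
for h in(175,190,205,220,235): q=(abs(lx)<10)&(abs(ly)<25)&(abs(z-h)<5); print(h,np.round(np.percentile(ly[q],[5,50,95]),1),np.median(z[q]))
go(626.5,78.2,288,-177.13)
E
```

```text
175 [-14.7 -14.2 -13.7] 175.2590211245904
190 [-13.8 -13.3 -12.7] 190.01077104148405
205 [-12.8 -12.3 -11.8] 205.2329043757409
220 [-11.9 -11.4 -10.8] 220.28509105852595
235 [-10.7  -1.2  10.5] 238.99746219496564
SLIDE mm [ 33.5 -25.1  91.7] roll 0.09 | cmd [ 599.7  110.4  379.7 -177. ] pos [599.7 109.1 379.3] yaw -177.14 j6 -0.4 w 29.1 gf 64.0 F [-0.2 -0.2 -2.3] t 14.7
```

carry_out(
  slide=[
    [0.01,-0.008,0.03],
    [0.02,-0.016,0.06],
    [0.032,-0.025,0.09],
    [0.032,-0.025,0.092],
    [0.032,-0.025,0.092],
    [0.032,-0.025,0.092],
    [0.032,-0.025,0.092],
  ],
  roll=[0.1,0.1,0.1,0.1,0.1,0.1,0.1],
  claw=[0.02,0.02,0.02,0.02,0.02,0.02,0.02],
)

```text
clock: 15.6
position: [626.5, 80.2, 289.1]
ee_rot: [0.725, -0.689, 0.001, -0.001]
contact_force: [-0.2, 0.1, -2.5]
gripper_width: 29.6
grasp_force: 63.9
```

```bash
python3 - <<'E'
from h import *
did(32,-25,92,.1)
go(626.45,79.8,250,-177.13)
E
```

```text
SLIDE mm [-0.1 -0.1 37.7] roll -0.01 | cmd [ 626.4   79.7  287.7 -177.1] pos [626.5  80.2 289.1] yaw -177.1 j6 -0.33 w 29.6 gf 63.9 F [-0.2  0.1 -2.5] t 15.6
```

carry_out(
  slide=[
    [0,0,0.012],
    [0,0,0.022],
    [0,0,0.027],
    [0,0,0.03],
    [0,0,0.03],
  ],
  roll=[0,0,0,0,0],
  claw=[0.02,0.02,0.02,0.02,0.02],
)

```text
clock: 16.23
position: [626.5, 79.8, 257.4]
ee_rot: [0.725, -0.689, -0.0, 0.0]
contact_force: [0.2, 0.6, -2.5]
gripper_width: 29.4
grasp_force: 64.0
```

carry_out(
  slide=[
    [0,0,0.002],
    [0,0,0.004],
    [0,0,0.005],
    [0,0,0.005],
  ],
  roll=[0,0,0,0],
  claw=[0.02,0.02,0.02,0.02],
)

```text
clock: 16.73
position: [626.6, 79.5, 253.0]
ee_rot: [0.725, -0.689, 0.0, -0.0]
contact_force: [-0.5, -2.7, -0.8]
gripper_width: 29.0
grasp_force: 64.1
```

carry_out(
  slide=[
    [0,0,0.001],
    [0,0,0.003],
    [0,0,0.003],
    [0,0,0.003],
  ],
  roll=[0,0,0,0],
  claw=[0.02,0.02,0.02,0.02],
)

```text
clock: 17.23
position: [626.8, 79.2, 250.5]
ee_rot: [0.725, -0.689, 0.001, 0.0]
contact_force: [0.5, -5.8, 2.8]
gripper_width: 29.5
grasp_force: 64.9
```

carry_out(
  slide=[
    [0,0,0],
    [0,0,0],
    [0,0,0],
    [0,0,-0.02],
    [0,0,-0.06],
    [0,0,-0.1],
    [-0.03,0,-0.13],
    [-0.03,0,-0.13],
  ],
  roll=[0,0,0,0,0,0,0,0],
  claw=[0.04,0.06,0.07,0.085,0.085,0.085,0.085,0.085],
)

```text
clock: 18.23
position: [625.3, 111.5, 383.0]
ee_rot: [0.725, -0.688, 0.001, -0.003]
contact_force: [0.0, 0.4, -0.3]
gripper_width: 84.9
grasp_force: 0.0
```

```bash
python3 - <<'E'
from fit import *
did(0,0,38); did(-30,0,-130)
p=shot("wrist"); save(p,"w5"); c=cloud(p); z=c[...,2]
go(474.5,-252,330,-150)
P=lambda q:np.round(np.percentile(q,[.5,2,50,98,99.5]),1) if q.size>5 else None
lx,ly=local(c,(630.6,-3.1),.05)
m=(abs(lx)<33)&(ly<75)&(ly>-140)&(z>60)&(z<70)
print("blk y",P(ly[m]),P(lx[m]),rect(c,m))
w=(abs(lx)<25)&(ly>55)&(ly<110)&(z>72)
t=w&(z>np.nanpercentile(z[w],90)-4) ; print("wedge top z",P(z[w]),"x",P(lx[t]),"y",P(ly[t]),rect(c,t))
for h in(75,85,95): q=w&(abs(z-h)<4)&(abs(lx)<10)&(ly<78); print(h,P(ly[q]))
E
```

```text
SLIDE mm [353.8 168.2  49.7] roll -27.14 | cmd [ 624.9  109.7  379.7 -177.1] pos [624.8 110.7 380.7] yaw -177.05 j6 -0.38 w 85.2 gf 0.0 F [-0.2  0.2 -0.4] t 18.3
blk y [-43.9 -42.2  13.7  65.6  66.8] [-24.5 -24.    0.6  24.9  25.5] (array([630.5,   7.9], dtype=float32), array([ 50.4, 113. ]), 0.0526, 6166)
wedge top z [101.5 106.1 299.3 311.8 312.3] x [-23.5 -21.9  -6.1  23.7  24.5] y [ 94.9  95.2  96.3  98.4 100.8] (array([626. ,  94.7], dtype=float32), array([49.4,  8.8]), -1.5624, 6476)
75 None
85 [66.6 66.6 66.7 66.7 66.7]
95 [66.6 66.6 66.7 66.7 66.7]
```

View pics/w5.png

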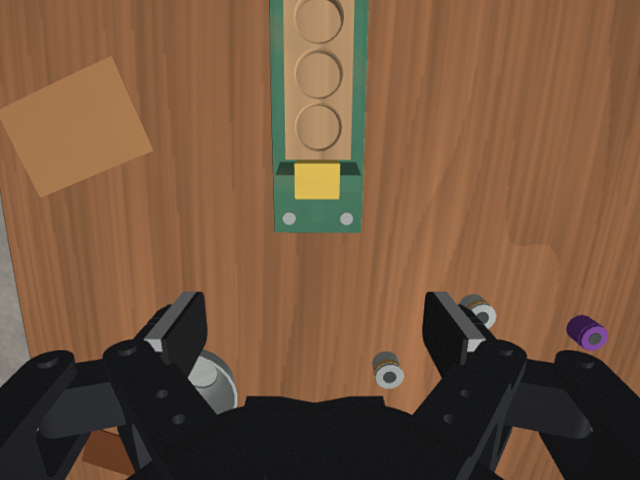

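The wedge stands upright in the gap (top at (317,180)). Next is the maul.

```bash
python3 -c "
from h import *
go(480,-235,380,-177.1)"
```

```text
SLIDE mm [ 3.371e+02  1.619e+02 -3.000e-01] roll -0.04 | cmd [ 624.9  109.7  379.7 -177.1] pos [624.8 110.7 380.7] yaw -177.05 j6 -0.38 w 85.2 gf 0.0 F [-0.2  0.2 -0.4] t 18.3
```

carry_out(
  slide=[
    [0.056,0.027,0],
    [0.112,0.054,0],
    [0.168,0.081,0],
    [0.224,0.108,0],
    [0.28,0.135,0],
    [0.337,0.162,0],
    [0.337,0.162,0],
    [0.337,0.162,0],
  ],
  roll=[0,0,0,0,0,0,0,0],
  claw=[0.085,0.085,0.085,0.085,0.085,0.085,0.085,0.085],
)

```text
clock: 19.27
position: [479.6, -235.2, 378.7]
ee_rot: [0.724, -0.69, -0.001, 0.0]
contact_force: [-0.0, 0.2, -0.3]
gripper_width: 84.6
grasp_force: 0.0
```

```bash
python3 - <<'E'
from fit import *
did(337,162,0)
p=shot("wrist"); save(p,"w6"); c=cloud(p); x,y,z=c[...,0],c[...,1],c[...,2]; go(474.4,-251.3,262,-177.1)
n=(abs(x-474)<45)&(abs(y+252)<45)
for lo,hi in((143,156),(90,110),(55,64)):
    m=n&(z>lo)&(z<hi)
    if m.sum()>10:
        q=np.ascontiguousarray(c[m][:,:2],dtype=np.float32); print(lo,cv2.minEnclosingCircle(q),m.sum(),np.median(z[m]))
for r in place_of(p,"maul")[:1]+place_of(p,"pad")[:1]: print(r,at_z(p,r["at"],0))
E
```

```text
SLIDE mm [ 16.1   6.3 117.7] roll -0.04 | cmd [ 479.9 -235.   379.7 -177.1] pos [ 480.1 -234.6  378.9] yaw -177.12 j6 0.2 w 85.0 gf 0.0 F [-0.2  0.5  0.2] t 19.3
143 ((471.4194641113281, -252.14329528808594), 14.228124618530273) 1865 149.84766407545985
90 ((472.84405517578125, -257.19024658203125), 12.90579891204834) 157 101.16763731429504
55 ((471.5208435058594, -252.26649475097656), 26.27012062072754) 1654 59.85920298890511
{'at': [324.9, 192.0], 'conf': 0.63} [ 469.68510174 -249.3002349     0.        ]
```

carry_out(
  slide=[
    [0.017,0.0095,0],
    [0.017,0.0095,0.04],
    [0.017,0.0095,0.08],
    [0.017,0.0095,0.108],
    [0.017,0.0095,0.118],
    [0.017,0.0095,0.118],
    [0.017,0.0095,0.118],
  ],
  roll=[0,0,0,0,0,0,0],
  claw=[0.085,0.085,0.085,0.085,0.085,0.085,0.085],
)

```text
clock: 20.3
position: [472.0, -252.5, 263.0]
ee_rot: [0.725, -0.689, 0.001, -0.001]
contact_force: [-0.3, 0.6, 0.2]
gripper_width: 85.0
grasp_force: 0.0
```

carry_out(
  slide=[
    [0,0,0],
    [0,0,0],
    [0,0,0],
    [0,0,0],
    [0,0,0],
    [0,0,0],
    [0,0,0],
  ],
  roll=[0,0,0,0,0,0,0],
  claw=[0.06,0.03,0.02,0.02,0.02,0.02,0.02],
)

```text
clock: 21.18
position: [471.7, -252.5, 262.2]
ee_rot: [0.725, -0.689, 0.001, -0.0]
contact_force: [-0.0, 0.7, 4.6]
gripper_width: 26.9
grasp_force: 59.4
```

carry_out(
  slide=[
    [0,0,-0.03],
    [0,0,-0.07],
    [0,0,-0.11],
    [0,0,-0.14],
    [-0.03,0,-0.14],
    [-0.06,0,-0.14],
    [-0.06,0,-0.14],
    [-0.06,0,-0.14],
  ],
  roll=[0,0,0,0,0,0,0,0],
  claw=[0.02,0.02,0.02,0.02,0.02,0.02,0.02,0.02],
)

```text
clock: 22.18
position: [468.1, -192.4, 400.3]
ee_rot: [0.725, -0.689, -0.001, 0.001]
contact_force: [-0.6, -0.3, -4.6]
gripper_width: 26.5
grasp_force: 60.1
```

```bash
python3 - <<'E'
from fit import *
did(17,9.5,118); did(-60,0,-140)
p=shot("wrist"); save(p,"w7"); c=cloud(p); x,y,z=c[...,0],c[...,1],c[...,2]; go(471.4,-192,400,-177.1)
im=p["img"].astype(int); k=(im.max(2)<60)&(abs(x-478)<75)&(abs(y+260)<75)&(abs(z)<8)
q=np.ascontiguousarray(c[k][:,:2],dtype=np.float32); print("pad",k.sum(),cv2.minEnclosingCircle(q) if len(q)>5 else 0)
for r in place_of(p,"pad")[:2]: print(r,at_z(p,r["at"],0))
T=T_tool(); lx,ly=local(c,T[:2,3],.05)
for lo,hi in((138,144),(144,150),(150,170),(190,214),(214,222)):
    m=(abs(lx)<45)&(ly<40)&(ly>-60)&(z>lo)&(z<hi); print(lo,m.sum(),np.round(np.percentile(lx[m],[1,99]),1) if m.sum()>5 else 0,np.round(np.percentile(ly[m],[1,99]),1) if m.sum()>5 else 0)
E
```

```text
SLIDE mm [-0.3 -3.2  1.7] roll -0.04 | cmd [ 468.3 -192.5  401.7 -177.1] pos [ 468.2 -192.7  400.5] yaw -177.16 j6 0.12 w 26.6 gf 60.1 F [-0.3 -0.4 -5.5] t 22.2
pad 6537 ((477.34765625, -253.54165649414062), 44.25372314453125)
{'at': [306.1, 136.5], 'conf': 0.85} [ 478.24129994 -256.67041391    0.        ]
138 56 [-22.4  21.3] [-24.9 -11.9]
144 114 [-20.9  21.2] [-25.  -12.1]
150 449 [-22.3  21.5] [-25.  -11.9]
190 4179 [-25.4  24.1] [-24.8   3.8]
214 331 [-13.3  12.7] [-13.2  -2.5]
```

View pics/w7.png

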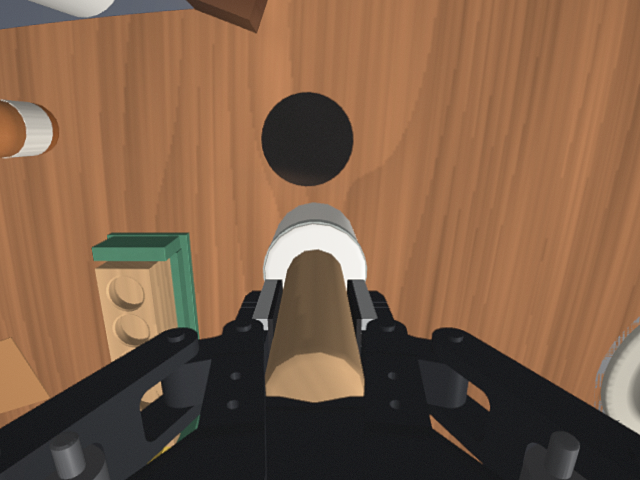

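The view shows the empty pad at (307,138) and the maul held upright. The pad centre is about (477.3, −253.5).

```bash
python3 -c "
from h import *
go(626.7,75.8,385,-177.1)"
```

```text
SLIDE mm [-260.  -171.6   16.7] roll -0.04 | cmd [ 468.3 -192.5  401.7 -177.1] pos [ 468.3 -192.9  400.8] yaw -177.18 j6 0.12 w 26.7 gf 60.1 F [-0.3 -1.4 -4.5] t 22.3
```

carry_out(
  slide=[
    [-0.045,-0.03,0],
    [-0.09,-0.06,0],
    [-0.135,-0.09,0],
    [-0.18,-0.12,0],
    [-0.225,-0.15,0],
    [-0.26,-0.172,0],
    [-0.26,-0.172,0.017],
    [-0.26,-0.172,0.017],
  ],
  roll=[0,0,0,0,0,0,0,0],
  claw=[0.02,0.02,0.02,0.02,0.02,0.02,0.02,0.02],
)

```text
clock: 23.28
position: [626.7, 75.1, 381.5]
ee_rot: [0.724, -0.69, -0.002, 0.003]
contact_force: [-0.4, -0.7, -4.2]
gripper_width: 26.7
grasp_force: 60.4
```

carry_out(
  slide=[
    [0,0,0],
    [0,0,0],
    [0,0,0.005],
    [0,0,0.01],
    [0,0,0.013],
    [0,0,0.013],
  ],
  roll=[0,0,0,0,0,0],
  claw=[0.02,0.02,0.02,0.02,0.02,0.02],
)

```text
clock: 24.02
position: [627.1, 75.9, 371.2]
ee_rot: [0.725, -0.689, -0.0, 0.0]
contact_force: [-0.2, 0.0, -4.4]
gripper_width: 26.8
grasp_force: 60.6
```

```bash
python3 - <<'E'
from h import *
did(-260,-172,17); did(0,0,13); go(626.7,75.8,368,-177.1)
p=shot("side"); cv2.imwrite("pics/s8.png",cv2.resize(p["img"][190:310,220:380,::-1],(640,480)))
E
```

```text
SLIDE mm [-0.   0.4  3.7] roll -0.04 | cmd [ 627.1   75.8  371.7 -177.1] pos [627.1  75.9 371.2] yaw -177.13 j6 -0.33 w 26.8 gf 60.6 F [-0.2  0.  -4.4] t 24.0
```

View pics/s8.png

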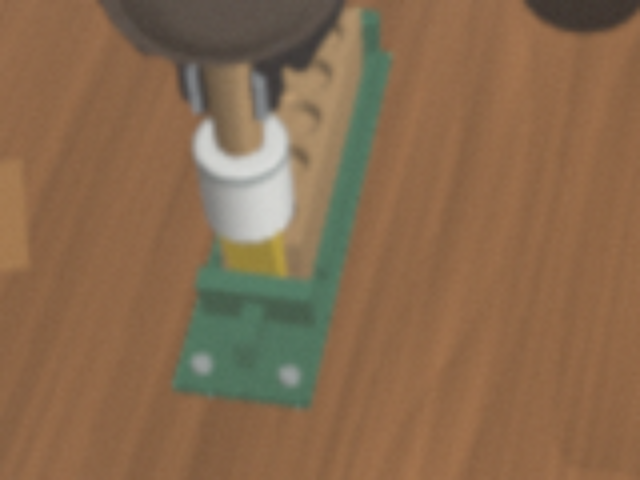

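The side crop shows the maul head at (245,180), directly above the yellow wedge top. I begin tapping.

carry_out(
  slide=[
    [0,0,0.002],
    [0,0,0.004],
    [0,0,0.005],
    [0,0,0.005],
  ],
  roll=[0,0,0,0],
  claw=[0.02,0.02,0.02,0.02],
)

```text
clock: 24.58
position: [627.3, 75.9, 367.8]
ee_rot: [0.725, -0.689, 0.001, -0.001]
contact_force: [0.0, -0.7, 1.2]
gripper_width: 26.7
grasp_force: 61.1
```

carry_out(
  slide=[
    [0,0,0.002],
    [0,0,0.003],
    [0,0,0.003],
  ],
  roll=[0,0,0],
  claw=[0.02,0.02,0.02],
)

```text
clock: 24.95
position: [627.5, 75.7, 364.0]
ee_rot: [0.725, -0.689, 0.001, -0.0]
contact_force: [0.3, -1.3, 1.0]
gripper_width: 26.7
grasp_force: 61.2
```

carry_out(
  slide=[
    [0,0,0.002],
    [0,0,0.003],
    [0,0,0.003],
  ],
  roll=[0,0,0],
  claw=[0.02,0.02,0.02],
)

```text
clock: 25.32
position: [627.4, 75.7, 360.9]
ee_rot: [0.725, -0.689, 0.0, -0.0]
contact_force: [0.7, -1.8, 2.3]
gripper_width: 26.4
grasp_force: 61.2
```

carry_out(
  slide=[
    [0,0,0.002],
    [0,0,0.003],
    [0,0,0.003],
  ],
  roll=[0,0,0],
  claw=[0.02,0.02,0.02],
)

```text
clock: 25.7
position: [627.3, 75.6, 360.1]
ee_rot: [0.725, -0.689, 0.001, -0.001]
contact_force: [-0.8, -2.1, 10.3]
gripper_width: 26.9
grasp_force: 62.2
```

carry_out(
  slide=[
    [0,0,0.002],
    [0,0,0.003],
    [0,0,0.003],
  ],
  roll=[0,0,0],
  claw=[0.02,0.02,0.02],
)

```text
clock: 26.08
position: [627.4, 75.4, 359.6]
ee_rot: [0.725, -0.689, 0.002, -0.001]
contact_force: [-2.8, -2.4, 17.9]
gripper_width: 26.4
grasp_force: 63.2
```

```bash
python3 - <<'E'
from h import *
did(0,0,17); go(626.7,75.8,350,-177.1)
E
```

```text
SLIDE mm [-0.   0.4  4.7] roll -0.04 | cmd [ 627.1   75.8  354.7 -177.1] pos [627.4  75.4 359.6] yaw -177.05 j6 -0.33 w 26.4 gf 63.2 F [-2.8 -2.4 17.9] t 26.1
```

carry_out(
  slide=[
    [0,0,-0.006],
    [0,0,-0.008],
    [0,0,-0.002],
    [0,0,0],
    [0,0,0],
    [0,0,0],
  ],
  roll=[0,0,0,0,0,0],
  claw=[0.02,0.02,0.02,0.02,0.02,0.02],
)

```text
clock: 26.82
position: [626.8, 76.0, 359.1]
ee_rot: [0.725, -0.689, 0.001, -0.0]
contact_force: [-6.4, 0.4, 16.2]
gripper_width: 26.5
grasp_force: 63.8
```

carry_out(
  slide=[
    [0,0,-0.006],
    [0,0,-0.008],
    [0,0,-0.002],
    [0,0,0],
    [0,0,0],
    [0,0,0],
  ],
  roll=[0,0,0,0,0,0],
  claw=[0.02,0.02,0.02,0.02,0.02,0.02],
)

```text
clock: 27.58
position: [627.2, 75.9, 359.1]
ee_rot: [0.725, -0.689, 0.001, -0.001]
contact_force: [-6.3, 0.4, 15.7]
gripper_width: 26.7
grasp_force: 63.6
```

carry_out(
  slide=[
    [0,0,-0.006],
    [0,0,-0.008],
    [0,0,-0.002],
    [0,0,0.001],
    [0,0,0.001],
    [0,0,0.001],
  ],
  roll=[0,0,0,0,0,0],
  claw=[0.02,0.02,0.02,0.02,0.02,0.02],
)

```text
clock: 28.32
position: [627.3, 75.7, 359.0]
ee_rot: [0.725, -0.689, 0.002, -0.001]
contact_force: [-6.4, 1.5, 17.2]
gripper_width: 26.7
grasp_force: 63.8
```

```bash
python3 - <<'E'
from h import *
did(0,0,1); go(477.8,-253.3,263,-177.1)
E
```

```text
SLIDE mm [321.2 165.5  90.7] roll -0.04 | cmd [ 627.1   75.8  353.7 -177.1] pos [627.3  75.7 359. ] yaw -177.04 j6 -0.33 w 26.7 gf 63.8 F [-6.4  1.5 17.2] t 28.3
```

carry_out(
  slide=[
    [0,0,-0.03],
    [0,0,-0.048],
    [0.055,0.028,-0.048],
    [0.11,0.056,-0.048],
    [0.165,0.084,-0.048],
    [0.22,0.112,-0.048],
    [0.275,0.14,-0.048],
    [0.321,0.1655,-0.048],
  ],
  roll=[0,0,0,0,0,0,0,0],
  claw=[0.02,0.02,0.02,0.02,0.02,0.02,0.02,0.02],
)

```text
clock: 29.32
position: [476.7, -254.9, 400.4]
ee_rot: [0.724, -0.689, -0.001, 0.0]
contact_force: [0.4, -0.6, -4.6]
gripper_width: 26.6
grasp_force: 60.5
```

carry_out(
  slide=[
    [0,0,0],
    [0,0,0.03],
    [0,0,0.08],
    [0,0,0.12],
    [0,0,0.13],
    [0,0,0.13],
    [0,0,0.13],
  ],
  roll=[0,0,0,0,0,0,0],
  claw=[0.02,0.02,0.02,0.02,0.02,0.02,0.02],
)

```text
clock: 30.2
position: [479.0, -253.1, 273.5]
ee_rot: [0.725, -0.689, 0.002, -0.001]
contact_force: [0.6, -0.6, -4.8]
gripper_width: 26.8
grasp_force: 60.7
```

```bash
python3 - <<'E'
from h import *
did(321,165.5,-48); did(0,0,130); go(477.8,-253.3,263,-177.1)
E
```

```text
SLIDE mm [0.2 0.  8.7] roll -0.04 | cmd [ 477.8 -253.1  271.7 -177.1] pos [ 479.  -253.1  273.5] yaw -177.08 j6 0.24 w 26.8 gf 60.7 F [ 0.6 -0.6 -4.8] t 30.2
```

carry_out(
  slide=[
    [0,0,0.003],
    [0,0,0.006],
    [0,0,0.008],
    [0,0,0.008],
    [0,0,0.008],
  ],
  roll=[0,0,0,0,0],
  claw=[0.02,0.02,0.02,0.02,0.02],
)

```text
clock: 30.82
position: [478.0, -253.1, 263.7]
ee_rot: [0.725, -0.689, 0.0, -0.0]
contact_force: [-0.4, -0.2, -4.7]
gripper_width: 26.8
grasp_force: 60.7
```

carry_out(
  slide=[
    [0,0,0.001],
    [0,0,0.0015],
    [0,0,0.0015],
  ],
  roll=[0,0,0],
  claw=[0.02,0.02,0.02],
)

```text
clock: 31.2
position: [478.0, -253.1, 262.4]
ee_rot: [0.725, -0.689, 0.0, 0.0]
contact_force: [-0.6, 0.3, -3.4]
gripper_width: 26.5
grasp_force: 61.0
```

Contact has just begun. I lower a hair more, release, and rise.

carry_out(
  slide=[
    [0,0,0.001],
    [0,0,0.001],
    [0,0,0.001],
    [0,0,0.001],
    [0,0,-0.05],
    [0,0,-0.1],
    [0,0,-0.16],
    [0,0,-0.16],
  ],
  roll=[0,0,0,0,0,0,0,0],
  claw=[0.02,0.04,0.07,0.085,0.085,0.085,0.085,0.085],
)

```text
clock: 32.2
position: [478.7, -253.3, 428.1]
ee_rot: [0.725, -0.689, 0.006, -0.003]
contact_force: [-0.2, 0.8, -0.1]
gripper_width: 85.0
grasp_force: 0.0
```

```bash
python3 - <<'E'
from fit import *
did(0,0,9.5); did(0,0,-160); go(560,60,400,-177.1)
p=shot("wrist"); c=cloud(p); x,y,z=c[...,0],c[...,1],c[...,2]; 
n=(abs(x-474)<45)&(abs(y+252)<45)
for lo,hi in((143,156),(55,64)):
    m=n&(z>lo)&(z<hi); q=np.ascontiguousarray(c[m][:,:2],dtype=np.float32); print(lo,cv2.minEnclosingCircle(q),m.sum(),np.median(z[m]))
im=p["img"].astype(int); k=(im.max(2)<60)&(abs(x-478)<75)&(abs(y+260)<75)&(abs(z)<8)
q=np.ascontiguousarray(c[k][:,:2],dtype=np.float32); print("pad",k.sum(),cv2.minEnclosingCircle(q) if len(q)>5 else 0)
E
```

```text
SLIDE mm [-308.6  -97.7   22.2] roll -0.04 | cmd [ 477.8 -253.1  422.2 -177.1] pos [ 478.7 -253.3  428.1] yaw -177.09 j6 0.24 w 85.0 gf 0.0 F [-0.2  0.8 -0.1] t 32.2
143 ((478.0159912109375, -253.71673583984375), 13.974886894226074) 1194 149.79187986204698
55 ((477.5159912109375, -253.7493133544922), 26.34115982055664) 1241 59.79666854266031
pad 2194 ((477.2332763671875, -253.2755584716797), 44.32542037963867)
```

carry_out(
  slide=[
    [-0.05,-0.02,0],
    [-0.1,-0.04,0],
    [-0.155,-0.055,0],
    [-0.21,-0.075,0],
    [-0.265,-0.095,0.01],
    [-0.31,-0.11,0.02],
    [-0.31,-0.11,0.02],
    [-0.31,-0.11,0.02],
  ],
  roll=[0,0,0,0,0,0,0,0],
  claw=[0.085,0.085,0.085,0.085,0.085,0.085,0.085,0.085],
)

```text
clock: 33.25
position: [572.1, 62.1, 400.9]
ee_rot: [0.725, -0.689, -0.001, 0.001]
contact_force: [0.3, -0.5, 0.4]
gripper_width: 85.0
grasp_force: 0.0
```

```bash
python3 - <<'E'
from fit import *
did(-310,-110,20); go(480,330,400,-177.1)
p=shot("wrist"); save(p,"w9"); c=cloud(p); z=c[...,2]
P=lambda q:np.round(np.percentile(q,[.5,2,50,98,99.5]),1) if q.size>5 else None
lx,ly=local(c,(630.6,-3.1),.05)
m=(abs(lx)<33)&(ly<75)&(ly>-140)&(z>60)&(z<70)
print("blk y",P(ly[m]),P(lx[m]),rect(c,m))
s=(abs(lx)<33)&(ly<-100)&(z>46)&(z<53); print("stop",P(ly[s]))
w=(abs(lx)<20)&(ly>60)&(ly<95)&(z>85)&(z<120); print("wedge",P(z[w]),P(ly[w]),P(lx[w]))
for r in place_of(p,"pocket0")[:5]:
    q=at_z(p,r["at"],52); l=local(q[None],(630.6,-3.1),.05); print(round(r["conf"],2),np.round(q,1),np.round(l,1).ravel())
E
```

```text
SLIDE mm [-272.2   78.7    2.2] roll -0.04 | cmd [ 572.2   62.   402.2 -177.1] pos [572.1  62.1 400.9] yaw -177.11 j6 -0.34 w 85.0 gf 0.0 F [ 0.3 -0.5  0.4] t 33.2
blk y [-97.4 -95.5 -20.4  63.6  64.9] [-24.7 -24.4   1.7  24.9  25.5] (array([631.8, -14.9], dtype=float32), array([ 51. , 173.4]), 0.0493, 8191)
stop [-102.9 -102.6 -101.2 -100.1 -100. ]
wedge [85.6 86.5 96.6 98.2 98.4] [64.7 64.8 74.9 88.6 88.8] [-13.5 -13.4   0.9  16.3  16.8]
0.84 [633.4 -74.9  52. ] [ -0.8 -71.9]
0.79 [631.5 -37.4  52. ] [ -0.8 -34.3]
0.62 [458.9 251.2  52. ] [-158.7  262.6]
0.55 [630.1  -2.7  52. ] [-0.5  0.4]
```

View pics/w9.png

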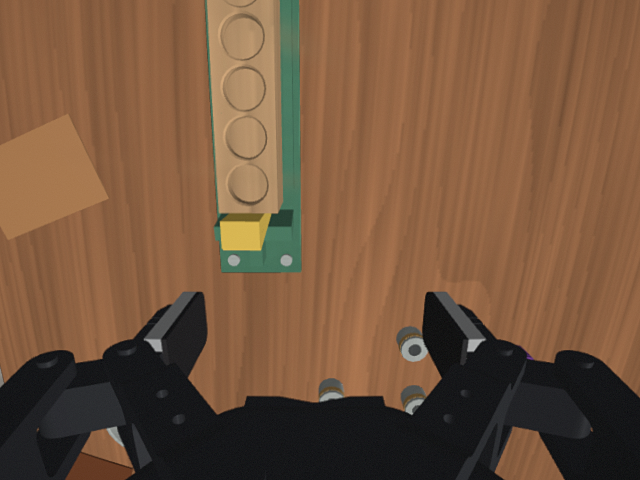

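The view shows the block end at row 212 tight against the wedge (245,230). The block face is at 64.9 mm and the wedge top at 97 mm, so it is locked. Next I look at the dies.

carry_out(
  slide=[
    [-0.055,0.016,0],
    [-0.11,0.032,0],
    [-0.165,0.048,0],
    [-0.22,0.064,0],
    [-0.272,0.079,0],
    [-0.272,0.079,0],
    [-0.272,0.079,0],
  ],
  roll=[0,0,0,0,0,0,0],
  claw=[0.085,0.085,0.085,0.085,0.085,0.085,0.085],
)

```text
clock: 34.22
position: [479.9, 328.9, 402.3]
ee_rot: [0.724, -0.689, 0.0, 0.0]
contact_force: [-0.2, -0.9, -0.1]
gripper_width: 85.0
grasp_force: 0.0
```

```bash
cat > dies.py <<'E'
from fit import *
def dies(p):
    c=cloud(p); m=((c[...,2]>20)&(c[...,2]<31)&(c[...,1]>130)).astype(np.uint8); n,lab,st,_=cv2.connectedComponentsWithStats(m); out=[]
    for i in range(1,n):
        if st[i,4]<40: continue
        q=np.ascontiguousarray(c[lab==i][:,:2],dtype=np.float32); (cc,r)=cv2.minEnclosingCircle(q)
        if 12<r<19: out.append((np.round(cc,1),round(r,1),np.median(p["img"][lab==i],0),np.round(np.median(c[lab==i][:,2]),1)))
    return out
def pocket(i): y=-35.0+38*(i-2); return 630.8-.04998*y,-3.1+.99875*y
E
python3 - <<'E'
from dies import *
did(-272,79,0); p=shot("wrist"); save(p,"w10")
go(480,330,190,-177.1)
for d in dies(p): print(d); go(*d[0],190,-177.1)
E
```

```text
SLIDE mm [-2.000e-01 -3.000e-01  2.122e+02] roll -0.04 | cmd [ 479.7  329.7  402.2 -177.1] pos [480.1 328.4 402.4] yaw -177.23 j6 -0.83 w 85.0 gf 0.0 F [ 0.4 -1.1 -0.9] t 34.3
(array([456.7, 211.3]), 15.2, array([167., 169., 164.]), np.float64(26.2))
SLIDE mm [117.1  28.9 212.2] roll -0.04 | cmd [ 479.7  329.7  402.2 -177.1] pos [480.1 328.4 402.4] yaw -177.23 j6 -0.83 w 85.0 gf 0.0 F [ 0.4 -1.1 -0.9] t 34.3
(array([330.8, 230.2]), 15.4, array([106.,  58., 135.]), np.float64(26.3))
SLIDE mm [ 92.  153.7 212.2] roll -0.04 | cmd [ 479.7  329.7  402.2 -177.1] pos [480.1 328.4 402.4] yaw -177.23 j6 -0.83 w 85.0 gf 0.0 F [ 0.4 -1.1 -0.9] t 34.3
(array([540.8, 283.9]), 15.4, array([163., 166., 162.]), np.float64(26.2))
SLIDE mm [ 48.8 -58.7 212.2] roll -0.04 | cmd [ 479.7  329.7  402.2 -177.1] pos [480.1 328.4 402.4] yaw -177.23 j6 -0.83 w 85.0 gf 0.0 F [ 0.4 -1.1 -0.9] t 34.3
(array([441.6, 289.2]), 15.1, array([164., 169., 164.]), np.float64(26.2))
SLIDE mm [ 38.6  40.1 212.2] roll -0.04 | cmd [ 479.7  329.7  402.2 -177.1] pos [480.1 328.4 402.4] yaw -177.23 j6 -0.83 w 85.0 gf 0.0 F [ 0.
[... 266 characters left out ...]
6.5, 384.7]), 15.1, array([160., 164., 160.]), np.float64(26.1))
SLIDE mm [-57.   40.4 212.2] roll -0.04 | cmd [ 479.7  329.7  402.2 -177.1] pos [480.1 328.4 402.4] yaw -177.23 j6 -0.83 w 85.0 gf 0.0 F [ 0.4 -1.1 -0.9] t 34.3
(array([416.5, 471.7]), 14.8, array([ 60., 146., 143.]), np.float64(26.2))
SLIDE mm [-144.9   56.1  212.2] roll -0.04 | cmd [ 479.7  329.7  402.2 -177.1] pos [480.1 328.4 402.4] yaw -177.23 j6 -0.83 w 85.0 gf 0.0 F [ 0.4 -1.1 -0.9] t 34.3
(array([361.6, 555.8]), 15.1, array([13., 14., 15.]), np.float64(24.7))
SLIDE mm [-231.7  106.7  212.2] roll -0.04 | cmd [ 479.7  329.7  402.2 -177.1] pos [480.1 328.4 402.4] yaw -177.23 j6 -0.83 w 85.0 gf 0.0 F [ 0.4 -1.1 -0.9] t 34.3
```

View pics/w10.png

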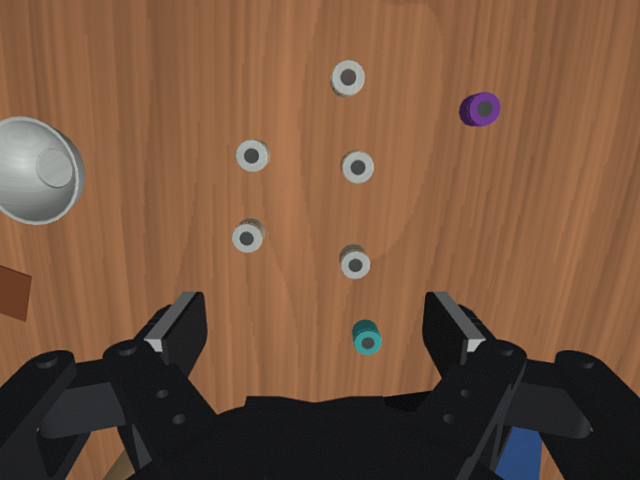

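Five steel dies at (348,78), (251,155), (357,167), (247,237) and (355,264). The turquoise one is at (367,340) and the purple one at (480,108).

carry_out(
  slide=[
    [0.059,0.014,0.04],
    [0.117,0.029,0.09],
    [0.117,0.029,0.14],
    [0.117,0.029,0.18],
    [0.117,0.029,0.203],
    [0.117,0.029,0.212],
    [0.117,0.029,0.212],
    [0.117,0.029,0.212],
  ],
  roll=[0,0,0,0,0,0,0,0],
  claw=[0.07,0.06,0.06,0.06,0.06,0.06,0.06,0.06],
)

```text
clock: 35.28
position: [457.2, 211.6, 191.4]
ee_rot: [0.725, -0.689, 0.0, -0.001]
contact_force: [-0.5, -0.6, -0.2]
gripper_width: 60.3
grasp_force: 0.0
```

carry_out(
  slide=[
    [0,0,0],
    [0,0,0],
    [0,0,0],
    [0,0,0],
    [0,0,0],
    [0,0,-0.06],
    [0,0,-0.11],
    [0,0,-0.11],
  ],
  roll=[0,0,0,0,0,0,0,0],
  claw=[0.03,0.02,0.02,0.02,0.02,0.02,0.02,0.02],
)

```text
clock: 36.28
position: [457.4, 212.3, 304.5]
ee_rot: [0.725, -0.689, 0.001, -0.005]
contact_force: [-0.5, 0.6, -2.3]
gripper_width: 26.6
grasp_force: 59.6
```

```bash
python3 - <<'E'
from dies import *
did(117,29,212); did(0,0,-110); p=shot("wrist")
c=cloud(p); T=T_tool(); lx,ly=local(c,T[:2,3],.05); z=c[...,2]; top=T[2,3]-164
for lo in(-170,-165,-160): m=(abs(lx)<17)&(abs(ly)<25)&(z>T[2,3]+lo)&(z<T[2,3]+lo+5); print(lo,m.sum(),np.round(np.percentile(lx[m],[1,99]),1) if m.sum()>9 else 0,np.round(np.percentile(ly[m],[1,50,99]),1) if m.sum()>9 else 0,np.median(z[m]) if m.sum() else 0)
go(*pocket(0),246,-177.13)
E
```

```text
-170 384 [-15.7  16.1] [-14.5 -12.1  11.2] 134.91300550112487
-165 3970 [-13.9  16. ] [-13.4  -0.5  14.3] 139.18810361168585
-160 250 [-16.7  17. ] [-9.1 -5.5 13.5] 144.30841902924678
SLIDE mm [ 334.  -163.3   54.2] roll -0.01 | cmd [ 456.6  211.4  300.2 -177.1] pos [456.5 211.6 301.9] yaw -177.14 j6 -0.71 w 26.7 gf 59.5 F [ 0.5  0.  -1.7] t 36.3
```

carry_out(
  slide=[
    [0.055,-0.027,0],
    [0.11,-0.054,0],
    [0.165,-0.081,0],
    [0.22,-0.108,0],
    [0.275,-0.135,0],
    [0.334,-0.163,0.01],
    [0.334,-0.163,0.025],
    [0.334,-0.163,0.025],
  ],
  roll=[0,0,0,0,0,0,0,0],
  claw=[0.02,0.02,0.02,0.02,0.02,0.02,0.02,0.02],
)

```text
clock: 37.33
position: [634.9, -114.2, 271.2]
ee_rot: [0.724, -0.69, -0.003, 0.003]
contact_force: [0.2, 0.2, -2.1]
gripper_width: 27.0
grasp_force: 59.7
```

carry_out(
  slide=[
    [0,0,0],
    [0,0,0],
    [0,0,0],
  ],
  roll=[0,0,0],
  claw=[0.02,0.02,0.02],
)

```text
clock: 37.7
position: [636.1, -112.9, 276.1]
ee_rot: [0.725, -0.689, 0.0, -0.0]
contact_force: [-0.4, -0.1, -0.5]
gripper_width: 26.4
grasp_force: 59.7
```

```bash
cat >> dies.py <<'E'
def held(p):
    c=cloud(p); T=T_tool(); lx,ly=local(c,T[:2,3],.05); z=c[...,2]; r=z-T[2,3]+164
    m=(np.hypot(lx,ly)<15.5)&(abs(r)<2.5)
    A=np.c_[lx[m],ly[m],np.ones(m.sum())]; s=np.linalg.lstsq(A,r[m],rcond=None)[0]
    im=p["img"].astype(int); b=m&(im.max(2)>100)
    print("held n",m.sum(),"plane",np.round(s,3),"x",np.round(np.percentile(lx[b],[1,99]),1),"y",np.round(np.percentile(ly[b],[1,99]),1))
E
python3 - <<'E'
from dies import *
did(334,-163,25); p=shot("wrist"); held(p); save(p,"w11")
go(*pocket(0),246,-177.13)
E
```

```text
held n 3701 plane [-0.002  0.002 -1.166] x [-12.3  13.6] y [-14.4  13.1]
SLIDE mm [-0.  -0.3 29.2] roll -0.01 | cmd [ 636.  -114.   275.2 -177.1] pos [ 636.1 -113.1  276. ] yaw -177.06 j6 -0.02 w 26.8 gf 59.7 F [-0.1  0.1 -2.2] t 37.8
```

View pics/w11.png

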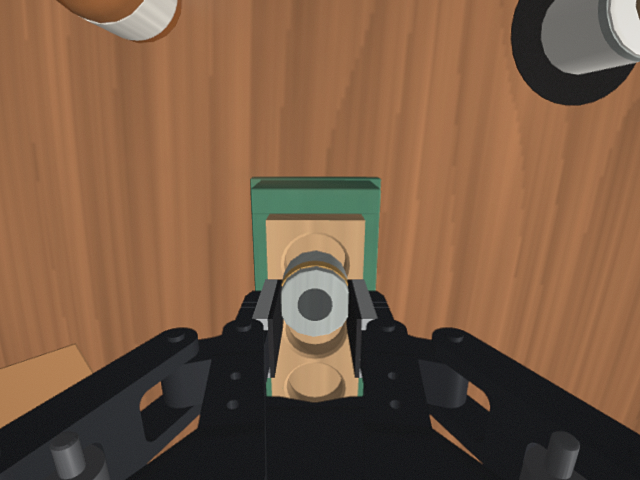

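The held die is level and over pocket 0 (315,260). I lower it.

carry_out(
  slide=[
    [0,0,0.012],
    [0,0,0.018],
    [0,0,0.021],
    [0,0,0.024],
    [0,0,0.024],
  ],
  roll=[0,0,0,0,0],
  claw=[0.02,0.02,0.02,0.02,0.02],
)

```text
clock: 38.38
position: [636.2, -114.0, 250.9]
ee_rot: [0.725, -0.689, -0.0, 0.0]
contact_force: [0.6, 0.6, -1.4]
gripper_width: 26.6
grasp_force: 59.7
```

carry_out(
  slide=[
    [0,0,0.003],
    [0,0,0.006],
    [0,0,0.007],
    [0,0,0.007],
  ],
  roll=[0,0,0,0],
  claw=[0.02,0.02,0.02,0.02],
)

```text
clock: 38.88
position: [636.2, -113.9, 244.1]
ee_rot: [0.725, -0.689, -0.0, 0.0]
contact_force: [-0.0, -1.2, -1.7]
gripper_width: 26.4
grasp_force: 59.7
```

carry_out(
  slide=[
    [0,0,0],
    [0,0,0],
    [0,0,0],
    [0,0,-0.03],
    [0,0,-0.09],
    [0,0,-0.15],
    [0,0,-0.15],
  ],
  roll=[0,0,0,0,0,0,0],
  claw=[0.04,0.06,0.06,0.06,0.06,0.06,0.06],
)

```text
clock: 39.75
position: [636.9, -114.1, 401.4]
ee_rot: [0.725, -0.689, 0.005, -0.004]
contact_force: [0.3, 1.6, -0.7]
gripper_width: 59.8
grasp_force: 0.0
```

```bash
cat >> dies.py <<'E'
def seated(p):
    c=cloud(p); lx,ly=local(c,(630.6,-3.1),.05); z=c[...,2]
    for i in range(5):
        y=-35+38*(i-2); m=(np.hypot(lx-.2,ly-y)<11)&(z>40)
        if m.sum()>50: print("pocket",i,"z",np.round(np.percentile(z[m],[5,50,95]),1),m.sum())
E
python3 - <<'E'
from dies import *
did(0,0,31); did(0,0,-150); p=shot("wrist"); seated(p)
go(441.6,289.2,395,-177.13)
E
```

```text
pocket 0 z [ 77.9 311.8 322.1] 3222
pocket 1 z [50.9 52.1 53.1] 436
pocket 2 z [50.9 52.  53.1] 401
pocket 3 z [51.  52.1 53.3] 348
pocket 4 z [50.9 52.  53.1] 294
SLIDE mm [-412.4  174.1   -0.8] roll -0.01 | cmd [ 636.  -114.   394.2 -177.1] pos [ 636.2 -113.9  397.6] yaw -177.13 j6 -0.02 w 60.1 gf 0.0 F [-0.8 -0.  -1.1] t 39.8
```

carry_out(
  slide=[
    [-0.055,0.023,0],
    [-0.11,0.046,0],
    [-0.165,0.07,0],
    [-0.22,0.093,0],
    [-0.275,0.116,0],
    [-0.33,0.14,0],
    [-0.38,0.16,0],
    [-0.412,0.174,0],
  ],
  roll=[0,0,0,0,0,0,0,0],
  claw=[0.06,0.06,0.06,0.06,0.06,0.06,0.06,0.06],
)

```text
clock: 40.8
position: [440.3, 290.6, 392.7]
ee_rot: [0.725, -0.689, -0.0, 0.001]
contact_force: [-0.2, -0.7, -0.2]
gripper_width: 59.9
grasp_force: 0.0
```

```bash
cat >> dies.py <<'E'
def nxt():
    p=shot("wrist")
    for d in dies(p): print(d[0],d[2].astype(int)); go(*d[0],190,-177.13)
E
python3 - <<'E'
from dies import *
did(-412,174,0); nxt()
E
```

```text
[330.8 230. ] [112  62 143]
SLIDE mm [ 53.2 113.7 204.2] roll -0.01 | cmd [ 441.7  288.8  394.2 -177.1] pos [439.6 292.7 392.7] yaw -176.91 j6 -0.84 w 60.0 gf 0.0 F [-1.   2.2  0.2] t 40.9
[540.5 283.5] [167 171 167]
SLIDE mm [ 10.2 -98.4 204.2] roll -0.01 | cmd [ 441.7  288.8  394.2 -177.1] pos [439.6 292.7 392.7] yaw -176.91 j6 -0.84 w 60.0 gf 0.0 F [-1.   2.2  0.2] t 40.9
[441.5 288.8] [168 173 168]
SLIDE mm [-0.000e+00  2.000e-01  2.042e+02] roll -0.01 | cmd [ 441.7  288.8  394.2 -177.1] pos [439.6 292.7 392.7] yaw -176.91 j6 -0.84 w 60.0 gf 0.0 F [-1.   2.2  0.2] t 40.9
[738.3 338.4] [ 97 100  98]
SLIDE mm [ -34.7 -298.7  204.2] roll -0.01 | cmd [ 441.7  288.8  394.2 -177.1] pos [439.6 292.7 392.7] yaw -176.91 j6 -0.84 w 60.0 gf 0.0 F [-1.   2.2  0.2] t 40.9
[544.6 362.9] [165 170 166]
SLIDE mm [ -68.9 -106.5  204.2] roll -0.01 | cmd [ 441.7  288.8  394.2 -177.1] pos [439.6 292.7 392.7] yaw -176.91 j6 -0.84 w 60.0 gf 0.0 F [-1.   2.2  0.2] t 40.9
[436.2 385. ] [165 169 165]
SLIDE mm [-96.4   0.7 204.2] roll -0.01 | cmd [ 441.7  288.8  394.2 -177.1] pos [439.6 292.7 392.7] yaw -176.91 j6 -0.84 w 60.0 gf 0.0 F [-1.   2.2  0.2] t 40.9
[415.5 472. ] [ 62 147 142]
SLIDE mm [-184.3   17.   204.2] roll -0.01 | cmd [ 441.7  288.8  394.2 -177.1] pos [439.6 292.7 392.7] yaw -176.91 j6 -0.84 w 60.0 gf 0.0 F [-1.   2.2  0.2] t 40.9
```

carry_out(
  slide=[
    [0,0,0.05],
    [0,0,0.1],
    [0,0,0.15],
    [0,0,0.185],
    [0,0,0.2],
    [0,0,0.204],
    [0,0,0.204],
    [0,0,0.204],
  ],
  roll=[0,0,0,0,0,0,0,0],
  claw=[0.06,0.06,0.06,0.06,0.06,0.06,0.06,0.06],
)

```text
clock: 41.85
position: [442.1, 289.2, 191.5]
ee_rot: [0.725, -0.689, -0.0, -0.001]
contact_force: [0.1, -0.2, -0.6]
gripper_width: 60.1
grasp_force: 0.0
```

carry_out(
  slide=[
    [0,0,0],
    [0,0,0],
    [0,0,0],
    [0,0,0],
    [0,0,0],
    [0,0,-0.06],
    [0,0,-0.11],
    [0,0,-0.11],
  ],
  roll=[0,0,0,0,0,0,0,0],
  claw=[0.03,0.02,0.02,0.02,0.02,0.02,0.02,0.02],
)

```text
clock: 42.85
position: [442.5, 289.6, 304.6]
ee_rot: [0.725, -0.689, -0.0, -0.005]
contact_force: [-0.7, -0.4, -1.5]
gripper_width: 26.5
grasp_force: 59.6
```

```bash
python3 - <<'E'
from dies import *
did(0,0,204); did(0,0,-110); go(*pocket(1),275,-177.13)
E
```

```text
SLIDE mm [ 374.  -174.3   25.2] roll -0.01 | cmd [ 441.7  288.8  300.2 -177.1] pos [442.5 289.6 304.6] yaw -177.09 j6 -0.84 w 26.5 gf 59.6 F [-0.7 -0.4 -1.5] t 42.9
```

carry_out(
  slide=[
    [0.055,-0.026,0],
    [0.11,-0.052,0],
    [0.165,-0.078,0],
    [0.22,-0.104,0],
    [0.275,-0.13,0],
    [0.33,-0.155,0],
    [0.374,-0.1745,0.01],
    [0.374,-0.1745,0.02],
  ],
  roll=[0,0,0,0,0,0,0,0],
  claw=[0.02,0.02,0.02,0.02,0.02,0.02,0.02,0.02],
)

```text
clock: 43.85
position: [635.1, -79.1, 277.7]
ee_rot: [0.723, -0.691, -0.001, 0.001]
contact_force: [-0.6, -0.1, -1.2]
gripper_width: 26.9
grasp_force: 59.6
```

carry_out(
  slide=[
    [0,0,0],
    [0,0,0],
    [0,0,0.01],
    [0,0,0.02],
    [0,0,0.025],
    [0,0,0.027],
    [0,0,0.029],
    [0,0,0.029],
  ],
  roll=[0,0,0,0,0,0,0,0],
  claw=[0.02,0.02,0.02,0.02,0.02,0.02,0.02,0.02],
)

```text
clock: 44.85
position: [634.8, -76.0, 251.2]
ee_rot: [0.725, -0.689, 0.0, -0.0]
contact_force: [-0.2, 0.0, -1.3]
gripper_width: 26.6
grasp_force: 59.6
```

```bash
python3 - <<'E'
from dies import *
did(374,-174.5,20); did(0,0,29); go(*pocket(1),244.2,-177.13)
E
```

```text
SLIDE mm [-0.   0.2  7. ] roll -0.01 | cmd [ 634.7  -76.   251.2 -177.1] pos [634.8 -76.  251.2] yaw -177.13 j6 -0.08 w 26.6 gf 59.6 F [-0.2  0.  -1.3] t 44.9
```

Die bottom is inside the pocket mouth with no side load. I lower, release, and rise.

carry_out(
  slide=[
    [0,0,0.003],
    [0,0,0.006],
    [0,0,0.007],
    [0,0,0.007],
  ],
  roll=[0,0,0,0],
  claw=[0.02,0.02,0.02,0.02],
)

```text
clock: 45.35
position: [634.8, -76.0, 244.1]
ee_rot: [0.725, -0.689, -0.0, 0.0]
contact_force: [-0.7, 0.5, -1.6]
gripper_width: 26.5
grasp_force: 59.6
```

carry_out(
  slide=[
    [0,0,0],
    [0,0,0],
    [0,0,0],
    [0,0,-0.03],
    [0,0,-0.09],
    [0,0,-0.15],
    [0,0,-0.15],
  ],
  roll=[0,0,0,0,0,0,0],
  claw=[0.04,0.06,0.06,0.06,0.06,0.06,0.06],
)

```text
clock: 46.22
position: [635.5, -76.1, 401.4]
ee_rot: [0.725, -0.689, 0.005, -0.005]
contact_force: [-0.2, 0.1, 0.3]
gripper_width: 60.0
grasp_force: 0.0
```

```bash
python3 - <<'E'
from dies import *
did(0,0,7); did(0,0,-150); p=shot("wrist"); seated(p)
go(540.5,283.5,395,-177.13)
E
```

```text
pocket 0 z [77.2 78.3 79.6] 611
pocket 1 z [ 77.9 312.1 322.1] 3535
pocket 2 z [50.7 52.  53.2] 435
pocket 3 z [51.  52.1 53.2] 395
pocket 4 z [51.1 52.2 53.3] 351
SLIDE mm [-363.8   76.1   -0.8] roll -0.01 | cmd [ 634.7  -76.   394.2 -177.1] pos [634.8 -76.  397.5] yaw -177.13 j6 -0.08 w 60.0 gf 0.0 F [-1.3  0.2 -1.5] t 46.3
```

carry_out(
  slide=[
    [-0.058,0.012,0],
    [-0.116,0.024,0],
    [-0.174,0.036,0],
    [-0.232,0.048,0],
    [-0.29,0.06,0],
    [-0.34,0.071,0],
    [-0.364,0.076,0],
    [-0.364,0.076,0],
  ],
  roll=[0,0,0,0,0,0,0,0],
  claw=[0.06,0.06,0.06,0.06,0.06,0.06,0.06,0.06],
)

```text
clock: 47.28
position: [540.2, 285.0, 392.8]
ee_rot: [0.725, -0.688, -0.0, 0.001]
contact_force: [0.5, -0.3, -0.6]
gripper_width: 59.8
grasp_force: 0.0
```

```bash
python3 - <<'E'
from dies import *
did(-364,76,0); nxt()
E
```

```text
[331.1 230.4] [110  61 139]
SLIDE mm [ 42.8 211.9 204.2] roll -0.01 | cmd [ 540.6  283.7  394.2 -177.1] pos [540.5 283.9 393.1] yaw -177.09 j6 -0.7 w 60.0 gf 0.0 F [-0.4  0.5 -0.7] t 47.3
[540.5 283.1] [167 172 168]
SLIDE mm [6.000e-01 1.000e-01 2.042e+02] roll -0.01 | cmd [ 540.6  283.7  394.2 -177.1] pos [540.5 283.9 393.1] yaw -177.09 j6 -0.7 w 60.0 gf 0.0 F [-0.4  0.5 -0.7] t 47.3
[704.9 297.9] [107 110 104]
SLIDE mm [  -6.  -164.8  204.2] roll -0.01 | cmd [ 540.6  283.7  394.2 -177.1] pos [540.5 283.9 393.1] yaw -177.09 j6 -0.7 w 60.0 gf 0.0 F [-0.4  0.5 -0.7] t 47.3
[544.8 362.7] [164 169 165]
SLIDE mm [-78.7  -8.2 204.2] roll -0.01 | cmd [ 540.6  283.7  394.2 -177.1] pos [540.5 283.9 393.1] yaw -177.09 j6 -0.7 w 60.0 gf 0.0 F [-0.4  0.5 -0.7] t 47.3
```

carry_out(
  slide=[
    [0,0,0.05],
    [0,0,0.1],
    [0,0,0.15],
    [0,0,0.185],
    [0,0,0.2],
    [0,0,0.204],
    [0,0,0.204],
    [0,0,0.204],
  ],
  roll=[0,0,0,0,0,0,0,0],
  claw=[0.06,0.06,0.06,0.06,0.06,0.06,0.06,0.06],
)

```text
clock: 48.32
position: [541.1, 284.1, 191.8]
ee_rot: [0.725, -0.689, 0.0, -0.002]
contact_force: [-0.2, 0.3, 0.3]
gripper_width: 59.8
grasp_force: 0.0
```

carry_out(
  slide=[
    [0,0,0],
    [0,0,0],
    [0,0,0],
    [0,0,0],
    [0,0,0],
    [0,0,-0.06],
    [0,0,-0.11],
    [0,0,-0.11],
  ],
  roll=[0,0,0,0,0,0,0,0],
  claw=[0.03,0.02,0.02,0.02,0.02,0.02,0.02,0.02],
)

```text
clock: 49.32
position: [541.5, 284.5, 305.0]
ee_rot: [0.725, -0.689, 0.001, -0.005]
contact_force: [0.1, 1.2, -1.5]
gripper_width: 26.9
grasp_force: 59.5
```

```bash
python3 - <<'E'
from dies import *
did(0,0,204); did(0,0,-110); go(*pocket(2),280.2,-177.13)
E
```

```text
SLIDE mm [326.  -75.8  20. ] roll -0.01 | cmd [ 540.6  283.7  300.2 -177.1] pos [541.5 284.5 305. ] yaw -177.09 j6 -0.7 w 26.9 gf 59.5 F [ 0.1  1.2 -1.5] t 49.3
```

carry_out(
  slide=[
    [0.05,-0.012,-0.02],
    [0.105,-0.025,-0.02],
    [0.16,-0.037,-0.02],
    [0.215,-0.05,-0.02],
    [0.27,-0.063,-0.02],
    [0.326,-0.0755,-0.01],
    [0.326,-0.0755,0.01],
    [0.326,-0.0755,0.02],
  ],
  roll=[0,0,0,0,0,0,0,0],
  claw=[0.02,0.02,0.02,0.02,0.02,0.02,0.02,0.02],
)

```text
clock: 50.32
position: [631.5, -38.9, 277.2]
ee_rot: [0.724, -0.69, -0.002, 0.002]
contact_force: [-0.6, 0.2, -0.9]
gripper_width: 26.5
grasp_force: 59.5
```

carry_out(
  slide=[
    [0,0,0],
    [0,0,0],
    [0,0,0.01],
    [0,0,0.02],
    [0,0,0.025],
    [0,0,0.027],
    [0,0,0.029],
    [0,0,0.029],
  ],
  roll=[0,0,0,0,0,0,0,0],
  claw=[0.02,0.02,0.02,0.02,0.02,0.02,0.02,0.02],
)

```text
clock: 51.32
position: [632.4, -38.1, 251.2]
ee_rot: [0.725, -0.689, 0.0, -0.0]
contact_force: [-0.2, -0.8, -0.7]
gripper_width: 26.9
grasp_force: 59.5
```

```bash
python3 - <<'E'
from dies import *
did(326,-75.5,20); did(0,0,29); go(*pocket(2),244.2,-177.13)
E
```

```text
SLIDE mm [-0.  -0.3  7. ] roll -0.01 | cmd [ 632.3  -38.1  251.2 -177.1] pos [632.4 -38.1 251.2] yaw -177.13 j6 -0.14 w 26.9 gf 59.5 F [-0.2 -0.8 -0.7] t 51.3
```

carry_out(
  slide=[
    [0,0,0.003],
    [0,0,0.006],
    [0,0,0.007],
    [0,0,0.007],
  ],
  roll=[0,0,0,0],
  claw=[0.02,0.02,0.02,0.02],
)

```text
clock: 51.82
position: [632.4, -38.0, 244.1]
ee_rot: [0.725, -0.689, -0.0, 0.0]
contact_force: [0.3, -0.5, -2.0]
gripper_width: 26.9
grasp_force: 59.5
```

carry_out(
  slide=[
    [0,0,0],
    [0,0,0],
    [0,0,0],
    [0,0,-0.03],
    [0,0,-0.09],
    [0,0,-0.15],
    [0,0,-0.15],
  ],
  roll=[0,0,0,0,0,0,0],
  claw=[0.04,0.06,0.06,0.06,0.06,0.06,0.06],
)

```text
clock: 52.7
position: [633.2, -38.1, 401.3]
ee_rot: [0.725, -0.689, 0.005, -0.005]
contact_force: [0.6, 0.3, 0.4]
gripper_width: 59.7
grasp_force: 0.0
```

```bash
python3 - <<'E'
from dies import *
did(0,0,7); did(0,0,-150); p=shot("wrist"); seated(p)
go(544.8,362.8,395,-177.13)
E
```

```text
pocket 0 z [77.2 78.4 79.7] 668
pocket 1 z [77.  78.4 79.6] 609
pocket 2 z [ 78.1 312.5 321.9] 3913
pocket 3 z [51.  52.  53.1] 433
pocket 4 z [51.1 52.1 53.2] 391
SLIDE mm [-404.8   67.3   -0.8] roll -0.01 | cmd [ 632.3  -38.1  394.2 -177.1] pos [632.4 -38.  397.5] yaw -177.13 j6 -0.14 w 59.8 gf 0.0 F [ 0.1  0.4 -1. ] t 52.8
```

carry_out(
  slide=[
    [-0.058,0.01,0],
    [-0.116,0.02,0],
    [-0.174,0.03,0],
    [-0.232,0.04,0],
    [-0.29,0.05,0],
    [-0.348,0.058,0],
    [-0.405,0.067,0],
    [-0.405,0.067,0],
  ],
  roll=[0,0,0,0,0,0,0,0],
  claw=[0.06,0.06,0.06,0.06,0.06,0.06,0.06,0.06],
)

```text
clock: 53.75
position: [543.8, 366.7, 391.5]
ee_rot: [0.726, -0.687, -0.0, 0.002]
contact_force: [0.4, -0.0, -0.2]
gripper_width: 59.7
grasp_force: 0.0
```

```bash
python3 - <<'E'
from dies import *
did(-405,67,0); nxt()
E
```

```text
[330.9 230.1] [105  56 133]
SLIDE mm [122.1 220.6 204.2] roll -0.01 | cmd [ 545.1  363.   394.2 -177.1] pos [544.3 364.9 391.8] yaw -176.96 j6 -0.78 w 60.1 gf 0.0 F [-0.3 -1.7  0.3] t 53.8
[544.9 362.6] [167 172 168]
SLIDE mm [  0.4   0.3 204.2] roll -0.01 | cmd [ 545.1  363.   394.2 -177.1] pos [544.3 364.9 391.8] yaw -176.96 j6 -0.78 w 60.1 gf 0.0 F [-0.3 -1.7  0.3] t 53.8
[437.2 385.2] [166 171 166]
SLIDE mm [-27.5 106.7 204.2] roll -0.01 | cmd [ 545.1  363.   394.2 -177.1] pos [544.3 364.9 391.8] yaw -176.96 j6 -0.78 w 60.1 gf 0.0 F [-0.3 -1.7  0.3] t 53.8
[229.8 536.1] [17 16 18]
SLIDE mm [-188.6  306.3  204.2] roll -0.01 | cmd [ 545.1  363.   394.2 -177.1] pos [544.3 364.9 391.8] yaw -176.96 j6 -0.78 w 60.1 gf 0.0 F [-0.3 -1.7  0.3] t 53.8
```

carry_out(
  slide=[
    [0,0,0.05],
    [0,0,0.1],
    [0,0,0.15],
    [0,0,0.185],
    [0,0,0.2],
    [0,0,0.204],
    [0,0,0.204],
    [0,0,0.204],
  ],
  roll=[0,0,0,0,0,0,0,0],
  claw=[0.06,0.06,0.06,0.06,0.06,0.06,0.06,0.06],
)

```text
clock: 54.8
position: [545.6, 363.4, 191.9]
ee_rot: [0.725, -0.689, 0.0, -0.002]
contact_force: [0.4, 0.2, -0.3]
gripper_width: 59.9
grasp_force: 0.0
```

carry_out(
  slide=[
    [0,0,0],
    [0,0,0],
    [0,0,0],
    [0,0,0],
    [0,0,0],
    [0,0,-0.06],
    [0,0,-0.11],
    [0,0,-0.13],
  ],
  roll=[0,0,0,0,0,0,0,0],
  claw=[0.03,0.02,0.02,0.02,0.02,0.02,0.02,0.02],
)

```text
clock: 55.8
position: [545.5, 363.4, 323.8]
ee_rot: [0.725, -0.689, 0.0, -0.003]
contact_force: [-0.1, 0.4, -0.9]
gripper_width: 26.5
grasp_force: 59.4
```

```bash
python3 - <<'E'
from dies import *
did(0,0,204); did(0,0,-130); go(*pocket(3),280.2,-177.13)
E
```

```text
SLIDE mm [367.  -67.3  40. ] roll -0.01 | cmd [ 545.1  363.   320.2 -177.1] pos [545.5 363.4 323.8] yaw -177.11 j6 -0.78 w 26.5 gf 59.4 F [-0.1  0.4 -0.9] t 55.8
```

carry_out(
  slide=[
    [0.055,-0.01,0],
    [0.11,-0.02,0],
    [0.165,-0.03,0],
    [0.22,-0.04,0],
    [0.275,-0.05,0],
    [0.33,-0.06,0],
    [0.367,-0.0675,0],
    [0.367,-0.0675,0.02],
  ],
  roll=[0,0,0,0,0,0,0,0],
  claw=[0.02,0.02,0.02,0.02,0.02,0.02,0.02,0.02],
)

```text
clock: 56.8
position: [631.7, -2.9, 300.9]
ee_rot: [0.723, -0.691, 0.001, -0.001]
contact_force: [-0.2, -0.1, -1.8]
gripper_width: 26.6
grasp_force: 59.4
```

carry_out(
  slide=[
    [0,0,0.01],
    [0,0,0.02],
    [0,0,0.02],
    [0,0,0.03],
    [0,0,0.042],
    [0,0,0.047],
    [0,0,0.049],
    [0,0,0.049],
  ],
  roll=[0,0,0,0,0,0,0,0],
  claw=[0.02,0.02,0.02,0.02,0.02,0.02,0.02,0.02],
)

```text
clock: 57.8
position: [631.1, -0.0, 251.2]
ee_rot: [0.725, -0.689, 0.0, -0.0]
contact_force: [0.5, -0.1, -1.4]
gripper_width: 26.6
grasp_force: 59.4
```

```bash
python3 - <<'E'
from dies import *
did(367,-67.5,20); did(0,0,49); go(*pocket(3),244.2,-177.13)
E
```

```text
SLIDE mm [-0.   0.2  7. ] roll -0.01 | cmd [ 6.309e+02 -1.000e-01  2.512e+02 -1.771e+02] pos [631.1  -0.  251.2] yaw -177.12 j6 -0.21 w 26.6 gf 59.4 F [ 0.5 -0.1 -1.4] t 57.8
```

carry_out(
  slide=[
    [0,0,0.003],
    [0,0,0.006],
    [0,0,0.007],
    [0,0,0.007],
  ],
  roll=[0,0,0,0],
  claw=[0.02,0.02,0.02,0.02],
)

```text
clock: 58.3
position: [631.0, -0.1, 244.1]
ee_rot: [0.725, -0.689, -0.0, 0.0]
contact_force: [-0.4, -0.7, -1.2]
gripper_width: 26.7
grasp_force: 59.4
```

carry_out(
  slide=[
    [0,0,0],
    [0,0,0],
    [0,0,0],
    [0,0,-0.03],
    [0,0,-0.09],
    [0,0,-0.15],
    [0,0,-0.15],
  ],
  roll=[0,0,0,0,0,0,0],
  claw=[0.04,0.06,0.06,0.06,0.06,0.06,0.06],
)

```text
clock: 59.18
position: [631.8, -0.1, 401.2]
ee_rot: [0.725, -0.689, 0.004, -0.005]
contact_force: [-0.6, 0.1, -0.4]
gripper_width: 60.4
grasp_force: 0.0
```

```bash
python3 - <<'E'
from dies import *
did(0,0,7); did(0,0,-150); p=shot("wrist"); seated(p)
go(437,385,395,-177.13)
E
```

```text
pocket 0 z [77.  78.3 79.7] 728
pocket 1 z [77.2 78.4 79.7] 678
pocket 2 z [77.  78.3 79.6] 615
pocket 3 z [ 78.1 312.6 322. ] 4250
pocket 4 z [51.  52.2 53.2] 434
SLIDE mm [-394.3  174.4   -0.8] roll -0.01 | cmd [ 6.309e+02 -1.000e-01  3.942e+02 -1.771e+02] pos [631.   -0.  397.5] yaw -177.13 j6 -0.21 w 59.9 gf 0.0 F [-0.1  0.2 -0.9] t 59.2
```

carry_out(
  slide=[
    [-0.055,0.024,0],
    [-0.11,0.048,0],
    [-0.165,0.072,0],
    [-0.22,0.096,0],
    [-0.275,0.12,0],
    [-0.33,0.145,0],
    [-0.38,0.167,0],
    [-0.394,0.174,0],
  ],
  roll=[0,0,0,0,0,0,0,0],
  claw=[0.06,0.06,0.06,0.06,0.06,0.06,0.06,0.06],
)

```text
clock: 60.22
position: [435.8, 387.0, 392.4]
ee_rot: [0.726, -0.688, 0.0, 0.002]
contact_force: [-0.4, 0.7, -0.4]
gripper_width: 59.9
grasp_force: 0.0
```

carry_out(
  slide=[
    [0,0,0],
    [0,0,0],
  ],
  roll=[0,0],
  claw=[0.06,0.06],
)

```text
clock: 60.48
position: [437.9, 383.7, 393.6]
ee_rot: [0.724, -0.69, 0.0, 0.001]
contact_force: [-0.4, 0.1, -0.2]
gripper_width: 60.0
grasp_force: 0.0
```

```bash
python3 - <<'E'
from dies import *
did(-394,174,0); nxt()
E
```

```text
[331.  230.7] [113  63 144]
SLIDE mm [148.5 114.  204.2] roll -0.01 | cmd [ 437.4  384.7  394.2 -177.1] pos [438.1 383.5 393.9] yaw -177.23 j6 -0.95 w 60.5 gf 0.0 F [-0.  -0.2  0.3] t 60.5
[436.6 384.9] [171 176 172]
SLIDE mm [-2.000e-01  8.000e-01  2.042e+02] roll -0.01 | cmd [ 437.4  384.7  394.2 -177.1] pos [438.1 383.5 393.9] yaw -177.23 j6 -0.95 w 60.5 gf 0.0 F [-0.  -0.2  0.3] t 60.5
[415.9 471.9] [ 64 157 153]
SLIDE mm [-88.2  17.1 204.2] roll -0.01 | cmd [ 437.4  384.7  394.2 -177.1] pos [438.1 383.5 393.9] yaw -177.23 j6 -0.95 w 60.5 gf 0.0 F [-0.  -0.2  0.3] t 60.5
```

carry_out(
  slide=[
    [0,0.0005,0.05],
    [0,0.0005,0.1],
    [0,0.0005,0.15],
    [0,0.0005,0.185],
    [0,0.0005,0.2],
    [0,0.0005,0.204],
    [0,0.0005,0.204],
    [0,0.0005,0.204],
  ],
  roll=[0,0,0,0,0,0,0,0],
  claw=[0.06,0.06,0.06,0.06,0.06,0.06,0.06,0.06],
)

```text
clock: 61.52
position: [437.3, 385.1, 191.7]
ee_rot: [0.725, -0.689, -0.0, -0.001]
contact_force: [0.0, -1.1, -0.4]
gripper_width: 59.8
grasp_force: 0.0
```

carry_out(
  slide=[
    [0,0,0],
    [0,0,0],
    [0,0,0],
    [0,0,0],
    [0,0,0],
    [0,0,-0.06],
    [0,0,-0.11],
    [0,0,-0.13],
  ],
  roll=[0,0,0,0,0,0,0,0],
  claw=[0.03,0.02,0.02,0.02,0.02,0.02,0.02,0.02],
)

```text
clock: 62.52
position: [437.2, 385.1, 323.7]
ee_rot: [0.725, -0.689, -0.0, -0.003]
contact_force: [-0.3, 0.2, -1.3]
gripper_width: 26.8
grasp_force: 59.4
```

```bash
python3 - <<'E'
from dies import *
did(0,.5,204); did(0,0,-130); go(*pocket(4),280.2,-177.13)
E
```

```text
SLIDE mm [ 356.  -174.3   40. ] roll -0.01 | cmd [ 436.9  384.7  320.2 -177.1] pos [437.2 385.1 323.7] yaw -177.11 j6 -0.95 w 26.8 gf 59.4 F [-0.3  0.2 -1.3] t 62.5
```

carry_out(
  slide=[
    [0.055,-0.027,0],
    [0.11,-0.054,0],
    [0.165,-0.081,0],
    [0.22,-0.108,0],
    [0.275,-0.135,0],
    [0.33,-0.16,0],
    [0.356,-0.1745,0],
    [0.356,-0.1745,0],
  ],
  roll=[0,0,0,0,0,0,0,0],
  claw=[0.02,0.02,0.02,0.02,0.02,0.02,0.02,0.02],
)

```text
clock: 63.52
position: [629.6, 35.8, 319.2]
ee_rot: [0.723, -0.691, -0.0, 0.001]
contact_force: [-0.1, 0.6, -1.9]
gripper_width: 27.3
grasp_force: 59.5
```

carry_out(
  slide=[
    [0,0,0.01],
    [0,0,0.03],
    [0,0,0.04],
    [0,0,0.05],
    [0,0,0.062],
    [0,0,0.067],
    [0,0,0.069],
    [0,0,0.069],
  ],
  roll=[0,0,0,0,0,0,0,0],
  claw=[0.02,0.02,0.02,0.02,0.02,0.02,0.02,0.02],
)

```text
clock: 64.53
position: [629.2, 37.9, 251.4]
ee_rot: [0.725, -0.689, 0.0, -0.0]
contact_force: [0.9, -0.0, -1.8]
gripper_width: 27.0
grasp_force: 59.5
```

```bash
python3 - <<'E'
from dies import *
did(356,-174.5,0); did(0,0,69); go(*pocket(4),244.2,-177.13)
E
```

```text
SLIDE mm [-0.   0.2  7. ] roll -0.01 | cmd [ 629.    37.8  251.2 -177.1] pos [629.2  37.9 251.4] yaw -177.13 j6 -0.27 w 27.0 gf 59.5 F [ 0.9 -0.  -1.8] t 64.5
```

After release I back off toward +y for a full check.

carry_out(
  slide=[
    [0,0,0.003],
    [0,0,0.006],
    [0,0,0.007],
    [0,0,0.007],
  ],
  roll=[0,0,0,0],
  claw=[0.02,0.02,0.02,0.02],
)

```text
clock: 65.03
position: [629.1, 37.9, 244.1]
ee_rot: [0.725, -0.689, -0.0, 0.0]
contact_force: [-0.3, -0.8, -0.9]
gripper_width: 26.8
grasp_force: 59.5
```

carry_out(
  slide=[
    [0,0,0],
    [0,0,0],
    [0,0,0],
    [0,0,-0.03],
    [0,0,-0.09],
    [0,0,-0.15],
    [-0.02,0.03,-0.17],
    [-0.02,0.06,-0.17],
  ],
  roll=[0,0,0,0,0,0,0,0],
  claw=[0.04,0.06,0.06,0.06,0.06,0.06,0.06,0.06],
)

```text
clock: 66.03
position: [567.7, 55.6, 416.9]
ee_rot: [0.725, -0.689, 0.001, -0.003]
contact_force: [0.2, -0.5, -0.1]
gripper_width: 60.0
grasp_force: 0.0
```

carry_out(
  slide=[
    [0,0,0],
    [0,0,0],
    [0,0,0],
  ],
  roll=[0,0,0],
  claw=[0.085,0.085,0.085],
)

```text
clock: 66.4
position: [568.8, 54.9, 413.7]
ee_rot: [0.724, -0.689, -0.0, 0.0]
contact_force: [-0.1, -0.3, -0.3]
gripper_width: 84.5
grasp_force: 0.0
```

```bash
python3 - <<'E'
from dies import *
did(0,0,7); did(-20,60,-170); p=shot("wrist"); seated(p); save(p,"w12"); go(570,60,400,-177.1)
P=lambda q:np.round(np.percentile(q,[.5,2,50,98,99.5]),1) if q.size>5 else None
c=cloud(p); z=c[...,2]; lx,ly=local(c,(630.6,-3.1),.05)
m=(abs(lx)<33)&(ly<75)&(ly>-140)&(z>61)&(z<69); print("blk y",P(ly[m]),P(lx[m]))
w=(abs(lx)<20)&(ly>60)&(ly<95)&(z>85)&(z<120); print("wedge",P(z[w]),P(ly[w]))
s=(abs(lx)<33)&(ly<-120)&(z>46)&(z<53); print("stop",P(ly[s]))
E
```

```text
pocket 0 z [76.8 78.1 79.2] 125
pocket 1 z [77.  78.3 79.6] 685
pocket 2 z [77.  78.3 79.5] 636
pocket 3 z [77.1 78.3 79.6] 583
pocket 4 z [ 77.7 315.1 330.1] 3091
SLIDE mm [-5.1 -2.2 14.2] roll -0.04 | cmd [ 568.    54.8  414.2 -177.1] pos [568.8  54.9 413.6] yaw -177.15 j6 -0.33 w 84.9 gf 0.0 F [-0.1 -0.8  0.2] t 66.5
blk y [-108.4 -105.2  -25.4   63.7   65. ] [-24.8 -24.4  -4.8  24.9  25.4]
wedge [85.9 87.3 96.6 98.1 98.4] [64.6 64.7 74.8 88.3 88.6]
stop None
```

View pics/w12.png

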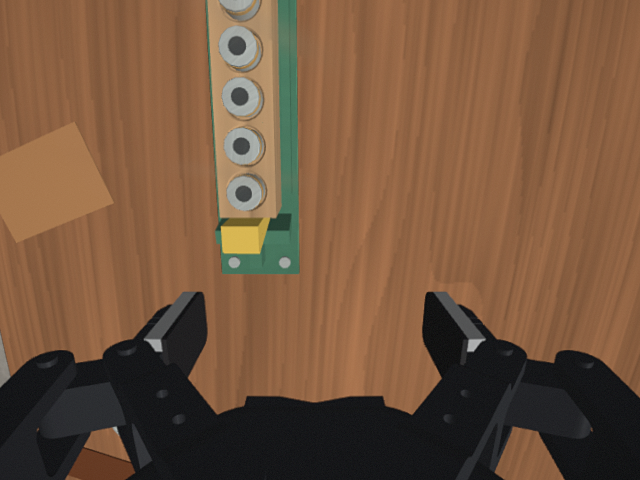

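All five dies are seated (columns around 240, rows 5–193). Four tops read 78 mm, and pocket 4 is partly masked in depth but looks level with the others. The wedge top is still at 97 mm and the block end at 65 mm. I hand in the job.

```bash
python3 -c "
from bench import job_done
print(job_done())"
```

```text
the job is handed in; nothing more can be done
None
```

The job is handed in: the block is hard against the stop wall with the wedge locked (top at about 97 mm and no longer sinking), all five dies are in their pockets, and the maul stands on the middle of its pad; the judge returned no verdict, and the fifth die's depth was only checked by eye.

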